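# Load the parts tray, then turn the board over in its rework frame and lock it

### The job

Set up the bench for soldering the underside of the board: lay every orange module in a nest of its own on the rotary parts tray, then turn the tray clockwise (seen from above) by one click, so that its red pointer goes from the white mark to the green mark. Then undo the black lock knob of the rework frame (turn it anticlockwise), swing the board by its red handle up and right over until its yellow solder side is on top, and turn the knob fully clockwise again to lock it, leaving the other things on the bench where they are.

Things in the scene. Friction and masses are not known exactly. Their poses are not given: they have to be found in the camera images.
- mod0_c (a point): centre of an orange plug-in module with a grey band, a 64 x 38 x 34 mm block (x, y, z of this frame: x is its length, z its height), about 90 g; stands loose on the bench at first. Two to four modules are present; an absent one reads None. Any of its long faces may be underneath.
- mod1_c (a point): centre of an orange plug-in module with a grey band, a 64 x 38 x 34 mm block (x, y, z of this frame: x is its length, z its height), about 90 g; stands loose on the bench at first. Two to four modules are present; an absent one reads None. Any of its long faces may be underneath.
- mod2_c (a point): centre of an orange plug-in module with a grey band, a 64 x 38 x 34 mm block (x, y, z of this frame: x is its length, z its height), about 90 g; stands loose on the bench at first. Two to four modules are present; an absent one reads None. Any of its long faces may be underneath.
- mod3_c (a point): centre of an orange plug-in module with a grey band, a 64 x 38 x 34 mm block (x, y, z of this frame: x is its length, z its height), about 90 g; stands loose on the bench at first. Two to four modules are present; an absent one reads None. Any of its long faces may be underneath.
- nest0 (a point): centre of the floor of one of the five nests of the rotary tray (they turn with the tray). A nest is 72 x 46 mm inside with a blue rim 8 mm high and 3 mm thick; its 72 mm side points straight at the tray's hub, 80 mm from the hub's axis to the nest's centre. The floor is 45 mm above the bench. A module belongs lying flat inside the rim, its length along the nest's.
- nest1 (a point): centre of the floor of one of the five nests of the rotary tray (they turn with the tray). A nest is 72 x 46 mm inside with a blue rim 8 mm high and 3 mm thick; its 72 mm side points straight at the tray's hub, 80 mm from the hub's axis to the nest's centre. The floor is 45 mm above the bench. A module belongs lying flat inside the rim, its length along the nest's.
- nest2 (a point): centre of the floor of one of the five nests of the rotary tray (they turn with the tray). A nest is 72 x 46 mm inside with a blue rim 8 mm high and 3 mm thick; its 72 mm side points straight at the tray's hub, 80 mm from the hub's axis to the nest's centre. The floor is 45 mm above the bench. A module belongs lying flat inside the rim, its length along the nest's.
- nest3 (a point): centre of the floor of one of the five nests of the rotary tray (they turn with the tray). A nest is 72 x 46 mm inside with a blue rim 8 mm high and 3 mm thick; its 72 mm side points straight at the tray's hub, 80 mm from the hub's axis to the nest's centre. The floor is 45 mm above the bench. A module belongs lying flat inside the rim, its length along the nest's.
- nest4 (a point): centre of the floor of one of the five nests of the rotary tray (they turn with the tray). A nest is 72 x 46 mm inside with a blue rim 8 mm high and 3 mm thick; its 72 mm side points straight at the tray's hub, 80 mm from the hub's axis to the nest's centre. The floor is 45 mm above the bench. A module belongs lying flat inside the rim, its length along the nest's.
- hub_grip (a point): centre of the black grip bar on the hub of the rotary tray, on its vertical axis, 63 mm above the nest floors; the bar is 52 mm long along this frame's x, 16 mm wide along y and 26 mm high, on a post of 13 mm radius. The aluminium tray disc has 124 mm radius, on a grey base of 148 mm radius. A red pointer on the disc's rim lies on the -x side of this frame.
- disc (a joint): turn of the rotary tray, rad: 0 at the start (red pointer at the white mark), growing clockwise seen from above. It clicks into a rest position every 1.257 rad (a fifth of a turn) and is drawn to the nearest one, with about 0.12 N m at most; the next click, at the green mark, is 1.257.
- board_c (a point): centre of the board in the rework frame, on the swing axis, 95 mm above the bench. The swing axis is this frame's y, level. The cradle around the board is 112 mm across (x) and 170 mm long (y), 12 mm thick. This frame swings with the board: z is the normal of the green component side, up at first. Aluminium posts of 26 mm stand on the axis 115 mm either side of the centre, up to 120 mm high, on a grey foot 160 x 300 mm.
- board (a joint): swing of the board, rad: 0 green component side up, handle level on the frame's near side (-x of board_c's frame); 3.14 (its stop) yellow solder side up, handle level on the far side; the handle goes over the top. Friction (0.12 N m) keeps the board where it is left; no spring. While the knob is locked it has only about 0.08 rad of play.
- handle_c (a point): centre of the red swing handle: a roller 48 mm long and 22 mm in diameter along the swing axis (y of this frame), 95 mm from the swing axis on a 10 mm stem that joins it at the middle from the board's side. It spins freely on the stem, so it can be gripped across its two ends (48 mm) from above and carried over in an arc about the swing axis without turning the gripper. This frame spins with the roller; y stays along the axis.
- lock_grip (a point): grip point of the black lock knob of the frame, on its vertical axis, 153 mm above the bench; a bar 46 mm long along this frame's x, 14 mm wide along y, whose top is 12 mm above this point and which is gripped from above; it stands on a disc of 23 mm radius, 18 mm below this point. It lies 117 mm along the swing axis from the board's centre, 33 mm to the far side.
- lock (a joint): turn of the lock knob, rad, growing clockwise seen from above: 0 open (its stop), 1.4 fully locked (its stop). Friction 0.04 N m. At the start it is locked. Its dog catches the board only when the board lies level (swing 0 or 3.14, within about 0.07); below 0.3 the board is free.
- weight: brass weight, 28 mm in diameter and 36 mm high, among the modules; origin at its underside; leave alone
- dome: clear dust cover with a knob, 90 mm in diameter and 80 mm high; origin at its underside; leave alone
- jar: glass jar with a blue cap, 52 mm in diameter and 70 mm high; origin at its underside; leave alone
- dish: steel dish, 70 mm in diameter and 30 mm high; origin at its underside; leave alone
- block: green block, 90 x 60 x 28 mm, at the back; origin at its underside; leave alone
- driver: screwdriver with a black handle, 160 mm long, lying crosswise behind the modules; leave alone
Mind the look-alikes: they are no part of the job. What is shaped like the part that bears mod3_c but turquoise is not meant.

How it is judged:
By the outcome, as a careful person would: the job done as asked, in the order asked, and still so for the second after the job is handed in, with the robot touching nothing.
Of mod0, mod1, mod2, mod3 only 2 to 4 are there at a start; the rules pass over those that are not, and their reading is None.
At some moment in a run one of mod0, mod1, mod2, mod3 may be knocked a few centimetres aside while the robot is not near it.
Once in a run the grip may slacken for a moment while it holds something.
It also fails if it takes over 210 s, if anything falls off the work surface, if the arm or the gripper's body presses on something with over 40 N, if the wrist force passes 120 N, or if a joint passes its speed limit or range.

### The arm

A 6-joint arm with a two-finger parallel gripper is mounted at the origin on the work surface. World frame = base frame: x ahead of the robot, y to its left, z up, the work surface at z = 0. Lengths are in m, angles in degrees, forces in N, time in s.
With the tool pointing down it reaches from about 0.4 to 0.825 m from the base axis. Payload 7 kg.
Tool frame: the origin (TCP) lies midway between the tips of the shut fingers; the grasp point (between the pads) lies 19 mm behind it (hold_point_z is the distance from the TCP to the grasp point, in m); z points along the fingers, y is the direction in which the jaws open and shut (so a half turn about z gives the same grasp; the last joint's range is limited). The gripper opens to 88 mm and grips with 3 to 60 N. Pads are 19 mm wide; open, the fingers measure 130 mm over their backs; the gripper's body (78 mm by 193 mm) begins 47 mm behind the grasp point.
Start: joints at [89.444, 20.546, 0.682, 0, -70.136, -16.507], TCP at [0.198, 0.645, 0.227] pointing down, gripper open.
Joint ranges: [-176.03, 176.03], [-82.01, 121.73], [-58.28, 71.71], [-173.87, 95.51], [-174.79, -0.11], [-173.66, 173.66]. Speed limits (degrees/s): [136.94, 136.94, 172.46, 180, 180, 180].

### API

Orientations are given as a 3x3 rotation matrix whose columns are the frame's x, y, z axes.
In Python, from plant import * gives the robot as it stands.
- The arm moves only by the tool jog_arm, never from a script. Its argument "commands" is a list of rows, each a list of 7 numbers: the shift along the tool's x, y, z in cm, then the turn, a rotation vector about the tool's x, y, z in rad, then the closure, from 0 (fully open) to 1 (shut). In form: [[dx, dy, dz, wx, wy, wz, grip], ...]. A call has 1 to 12 rows; each row shifts and turns the pose as measured when the row begins, along the tool's axes as they then stand; what a row does not reach is not made up. A row lasts 1/12 s, in which the tool goes at most 41.7 mm and 7.16 degrees, less where a joint would pass 70% of its speed; a pose out of reach is approached as far as the arm can. A call is refused whole if a number of a shift passes 4.17 or a number of a turn 0.125, either way. A call with a gripper value outside its range is refused whole. The fingers move at their own pace and stop on an object; "squeeze" is the grip in N (left out, the last holds). Time passes only in rows, so rows that do not move let the fingers close. It gives the time, the measured TCP pose, the force and the opening at its end, in the units of the state.
- state(): the state, without advancing time (a new reading comes with each control period).
- grab_frame(name): name is "scene" or "top" or "wrist"; returns (picture, depth): 400x640x3 uint8, red, green, blue; 400x640 float32, m along the optical axis (not along the pixel's ray), 0 where there is no reading.
- calibration(name): a dict with "fx", "fy", "cx", "cy" (pixels), "R" (3x3) and "t" (3): a world point X has camera coordinates R X + t. Camera axes: x right, y down, z forward; pixel columns grow to the right and rows downward; lengths in m; the calibration is good to about 2 mm. A picture is of the moment at which its call begins: read the wrist's pose just before it. calibration takes no time and is no camera call; for the wrist camera it gives the pose at the moment of the call.
- close_job(): hands the job in, once; it reports no verdict.
Trained networks look in the newest picture that a camera, given by its name, has taken for a name from the list of things; names that differ only in an ending like _2 or _b are one class to them, and where a whole thing is asked for, a point or a joint stands for the part that bears it (a point fixed in the world has none). Each returns a list of dicts, best first, with "conf" (0 to 1); they miss things now and then, are a little off and sometimes report something else, mostly with a low value. They report only what shows in the picture. A call takes as long as a camera call. They do not tell look-alikes from the thing itself.
- recognise(query, camera): "bbox" ([left, top, width, height] in pixels, round what is visible of it).
The state is a dict: "clock": time; "q": joint angles; "joint_velocities": joint speeds; "joint_efforts": joint torques, N m; "position": TCP position; "tcp_rot": TCP orientation; "contact_force": force on the tool from outside, world axes, zero at the start; "wrist_torque": the same for the moment, N m; "opening": finger opening in m.
Only numpy, scipy, OpenCV 4.12 (cv2) and the standard library are available. Lean on these libraries where they do the work, as an engineer would, in place of code of your own. Each camera call takes 0.05 s, during which the arm holds its last target.

## Working session

There is one attempt and no reset: what is moved stays moved. The work goes in short steps, Python scripts to look and compute and a tool call to move; the robot and the scene stay as the last step left them, time stands still between calls to the robot, and variables do not carry over. Pictures are saved under pics/ and viewed, and the job is handed in when it is done.

Besides the shell and the picture viewer there is one more tool, called after ">>>" as name(argument=value, ...) on one line, values as JSON. jog_arm: Moves the arm, as the interface text tells. Its arguments: {"type":"object","properties":{"commands":{"type":"array","items":{"type":"array","items":{"type":"number"}}},"squeeze":{"type":"number"}},"required":["commands"]}

```bash
ls; mkdir -p pics; cat > h.py <<'E'
from plant import *
import numpy as np, cv2
def save(n,img): cv2.imwrite('pics/'+n+'.png',cv2.cvtColor(img,cv2.COLOR_RGB2BGR))
def pts(cal,d):
    v,u=np.mgrid[0:d.shape[0],0:d.shape[1]]
    c=np.stack([(u-cal['cx'])/cal['fx']*d,(v-cal['cy'])/cal['fy']*d,d],-1)
    return (c-np.array(cal['t']))@np.array(cal['R'])
def proj(cal,X):
    c=np.array(cal['R'])@np.array(X)+np.array(cal['t']); return c[0]/c[2]*cal['fx']+cal['cx'],c[1]/c[2]*cal['fy']+cal['cy']
E
python3 - <<'E'
from h import *
print(state())
for n in ['scene','top','wrist']:
    cal=calibration(n);im,d=grab_frame(n);save(n+'0',im);np.savez('/tmp/%s0.npz'%n,im=im,d=d,**cal)
    print(n,cal)
E
```

```text
pics
{'clock': 0.0, 'q': array([ 8.94430145e+01,  2.05914906e+01,  6.33430522e-01, -2.15997410e-02,
       -7.01359577e+01, -1.65065426e+01]), 'joint_velocities': array([ 0.00823447,  0.0423677 , -0.07409309, -0.01564486,  0.06761699,
       -0.06967256]), 'joint_efforts': array([ 3.20988611e-04, -5.82713485e+01,  2.93054563e+01,  6.99708447e+00,
        6.95720402e-03, -1.49336333e-04]), 'position': array([0.19794348, 0.64480298, 0.2256148 ]), 'tcp_rot': array([[ 9.55942337e-01, -2.93554273e-01, -3.70490995e-04],
       [-2.93554480e-01, -9.55940943e-01, -1.63737160e-03],
       [ 1.26489920e-04,  1.67399213e-03, -9.99998591e-01]]), 'contact_force': array([-0.1340294 ,  0.99425534, -0.43019071]), 'wrist_torque': array([-0.02100243,  0.01447981, -0.00997256]), 'opening': 0.08770789028107473}
scene {'fx': 408.7773505338049, 'fy': 408.7773505338049, 'cx': 330.69763442596235, 'cy': 205.216559922358, 'R': array([[ 0.03603837,  0.99931392,  0.00853981],
       [ 0.8633825 , -0.02683064, -0.50383607],
       [-0.50326127,  0.02553055, -0.86375708]]), 't': array([-0.04465661, -0.45031107,  1.33710864])}
top {'fx': 479.4650932228037, 'fy': 479.4650932228037, 'cx': 330.98904181375013, 'cy': 206.62905450190144, 'R': array([[ 2.77013117e-02, -9.99616217e-01,  2.38363891e-04],
       [-9.91060770e-01, -2.74953533e-02, -1.30547141e-01],
       [ 1.30503593e-01,  3.38009395e-03, -9.91442075e-01]]), 't': array([0.01287118, 0.58597419, 1.45271541])}
wrist {'fx': 305.7843251341289, 'fy': 305.7843251341289, 'cx': 321.5313232308193, 'cy': 196.09545191326345, 'R': array([[-0.29264375, -0.9562204 ,  0.00147898],
       [-0.9245148 ,  0.28333481,  0.25493876],
       [-0.24419669,  0.0732389 , -0.96695607]]), 't': array([ 0.67512258, -0.03076856,  0.39009276])}
```

View pics/top0.png

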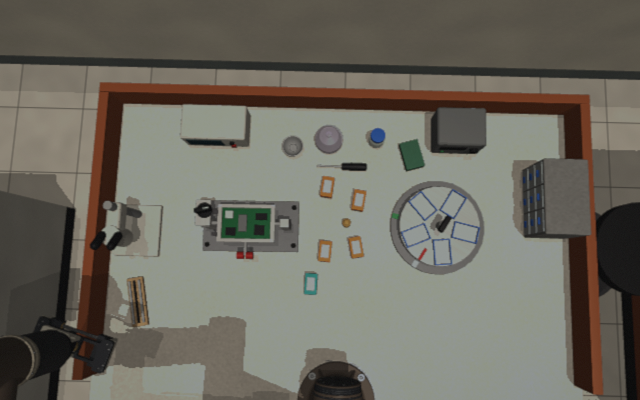

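View pics/scene0.png

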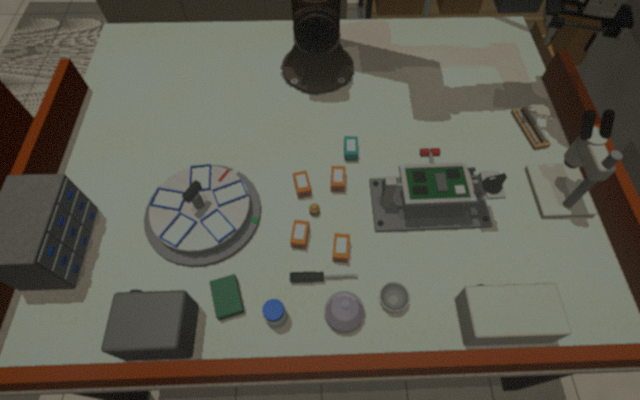

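View pics/wrist0.png

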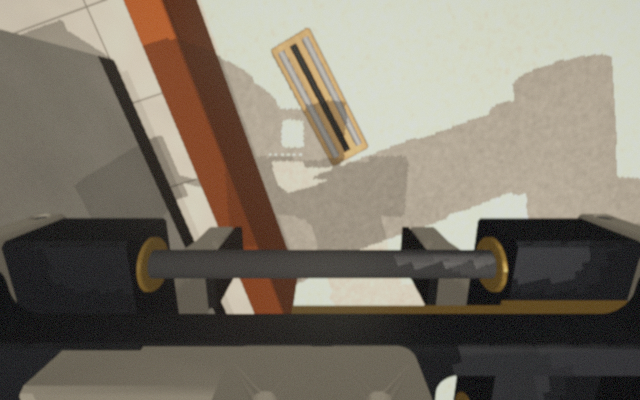

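Top view: four orange modules at (327,187), (358,200), (325,251) and (355,247), with the turquoise look-alike at (311,284), which I won't use. The weight is at (346,223), the hub bar at (445,223), the red pointer at (419,257), the red handle at (245,253) and the lock knob at (204,210). Next I'll measure them.

```bash
cat >> h.py <<'E'
def modules(im,d,cal,box=None,zmin=0.015,zmax=0.2):
    P=pts(cal,d); hsv=cv2.cvtColor(im,cv2.COLOR_RGB2HSV)
    m=((hsv[...,0]<18)&(hsv[...,0]>4)&(hsv[...,1]>130)&(P[...,2]>zmin)&(P[...,2]<zmax)&(d>0)).astype(np.uint8)
    m=cv2.morphologyEx(m,cv2.MORPH_CLOSE,np.ones((9,9)))
    n,l,s,c=cv2.connectedComponentsWithStats(m)
    out=[]
    for i in range(1,n):
        if s[i,4]<60: continue
        q=P[(l==i)&(d>0)]; zt=np.percentile(q[:,2],80)
        t=q[abs(q[:,2]-zt)<0.006]
        (cx,cy),(w,h),a=cv2.minAreaRect((t[:,:2]*1000).astype(np.float32))
        if w<h: w,h,a=h,w,a+90
        out.append((np.round(c[i],0),cx/1000,cy/1000,zt,w,h,(a+90)%180-90))
    return out
E
python3 - <<'E'
from h import *
for n in ['top','scene']:
    z=np.load(f'/tmp/{n}0.npz');cal={k:z[k] for k in z.files};im,d=z['im'],z['d']
    print(n)
    for o in modules(im,d,cal): print([np.round(x,3) for x in o])
    P=pts(cal,d)
    if n=='top':
        for u,v in [(444,223),(440,229),(449,217),(452,205),(464,233),(442,252),(414,236),(422,206),(421,254),(417,264),(395,216),(245,253),(204,210),(196,211),(245,223),(204,199),(288,224),(346,223)]: print((u,v),P[v,u].round(3))
        save('crops',np.vstack([cv2.resize(im[165:275,380:500],(480,440),interpolation=cv2.INTER_CUBIC)]))
        save('cropb',cv2.resize(im[190:265,185:305],(800,500),interpolation=cv2.INTER_CUBIC))
        save('cropm',cv2.resize(im[170:300,290:390],(600,600*13//10*10//10),interpolation=cv2.INTER_CUBIC)[:600])
E
```

```text
top
[array([338., 183.]), np.float64(0.504), np.float64(-0.001), np.float64(0.111), np.float64(1499.508), np.float64(878.058), np.float64(-89.956)]
[array([327., 187.]), np.float64(0.65), np.float64(0.044), np.float64(0.038), np.float64(61.425), np.float64(34.443), np.float64(-6.605)]
[array([358., 200.]), np.float64(0.61), np.float64(-0.055), np.float64(0.038), np.float64(61.766), np.float64(34.637), np.float64(-9.506)]
[array([355., 247.]), np.float64(0.463), np.float64(-0.05), np.float64(0.037), np.float64(62.118), np.float64(35.51), np.float64(10.613)]
[array([325., 251.]), np.float64(0.449), np.float64(0.045), np.float64(0.038), np.float64(62.539), np.float64(34.878), np.float64(-5.095)]
(444, 223) [ 0.535 -0.301  0.128]
(440, 229) [ 0.518 -0.291  0.12 ]
(449, 217) [ 0.553 -0.316  0.126]
(452, 205) [ 0.6   -0.346  0.044]
(464, 233) [ 0.514 -0.382  0.046]
(442, 252) [ 0.454 -0.314  0.045]
(414, 236) [ 0.5   -0.228  0.05 ]
(422, 206) [ 0.594 -0.253  0.045]
(421, 254) [ 0.446 -0.25   0.045]
(417, 264) [ 0.416 -0.243  0.017]
(395, 216) [ 0.564 -0.173  0.017]
(245, 253) [0.432 0.277 
[... 887 characters left out ...]
003)]
[array([302., 184.]), np.float64(0.468), np.float64(-0.049), np.float64(0.035), np.float64(65.364), np.float64(35.381), np.float64(12.123)]
[array([300., 234.]), np.float64(0.616), np.float64(-0.054), np.float64(0.035), np.float64(62.419), np.float64(35.199), np.float64(-7.892)]
[array([341., 248.]), np.float64(0.655), np.float64(0.046), np.float64(0.035), np.float64(62.731), np.float64(34.772), np.float64(-7.436)]
[array([  3., 295.]), np.float64(0.743), np.float64(-0.719), np.float64(0.035), np.float64(37.348), np.float64(5.1), np.float64(1.338)]
[array([316., 367.]), np.float64(0.931), np.float64(0.001), np.float64(0.111), np.float64(1220.73), np.float64(30.64), np.float64(-89.964)]
```

```bash
python3 - <<'E'
from h import *
grab_frame('top')
for n in ['mod0_c','hub_grip','lock_grip','handle_c','weight','board']: print(n,[(np.round(o['bbox']),round(o['conf'],2)) for o in recognise(n,'top')][:6])
E
```

```text
mod0_c [(array([318., 243.,  14.,  17.]), 0.52)]
hub_grip [(array([401., 186.,  76.,  84.]), 0.73)]
lock_grip [(array([194., 203.,  17.,  17.]), 0.46), (array([315., 241.,  14.,  20.]), 0.19)]
handle_c [(array([236., 252.,  16.,   6.]), 0.51)]
weight [(array([318., 175.,  17.,  26.]), 0.65), (array([342., 218.,   7.,   8.]), 0.59), (array([349., 190.,  14.,  23.]), 0.3)]
board [(array([212., 203.,  66.,  54.]), 0.57)]
```

View pics/crops.png

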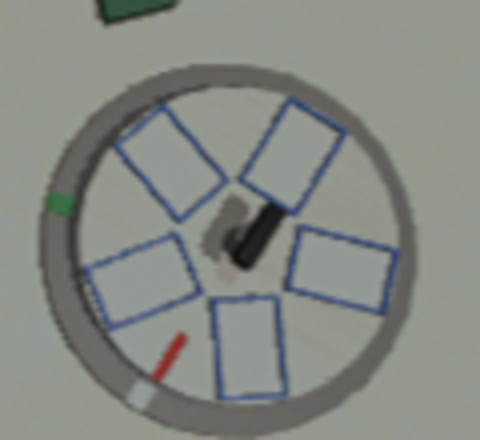

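View pics/cropb.png

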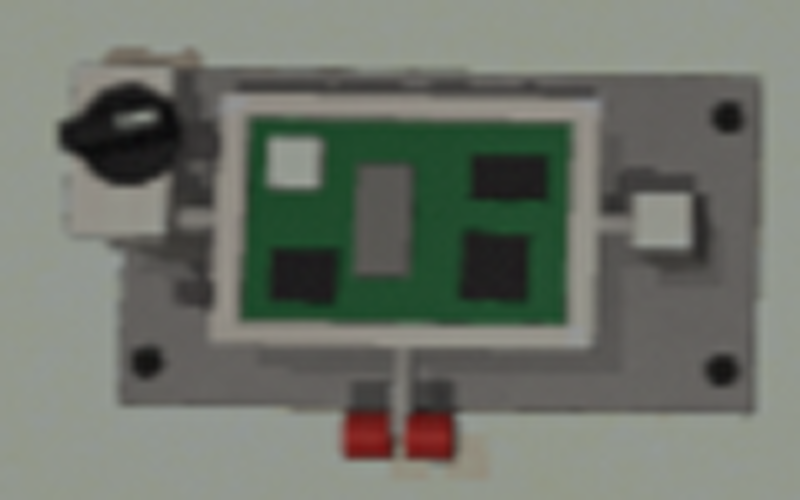

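View pics/cropm.png

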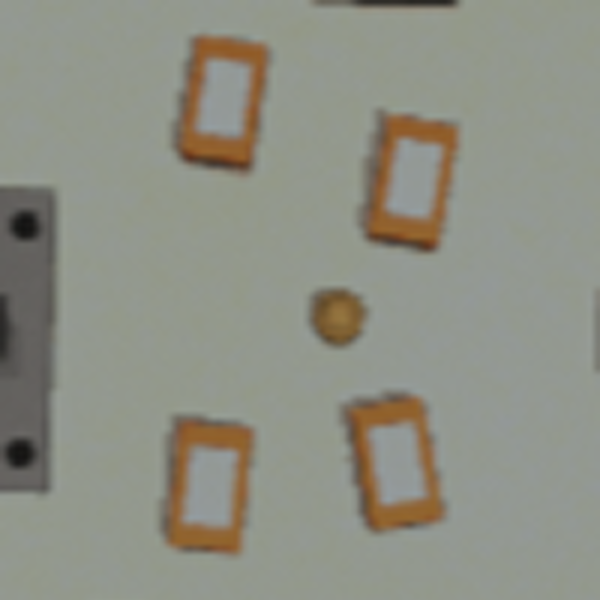

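Four orange modules confirmed, all lying lengthwise along about world x; the turquoise one is excluded. Next I'll fit the tray, knob and handle more precisely.

```bash
cat >> h.py <<'E'
from scipy.optimize import least_squares
def planeproj(cal,u,v,z):
    R=np.array(cal['R']);t=np.array(cal['t']);C=-R.T@t
    r=np.stack([(u-cal['cx'])/cal['fx'],(v-cal['cy'])/cal['fy'],np.ones_like(u,float)],-1)@R
    s=(z-C[2])/r[...,2]; return C+r*s[...,None]
def tray(im,d,cal,box,z=0.05):
    u0,v0,u1,v1=box
    hsv=cv2.cvtColor(im,cv2.COLOR_RGB2HSV); m=np.zeros(d.shape,bool); 
    b=(abs(hsv[...,0].astype(int)-112)<12)&(hsv[...,1]>90)
    m[v0:v1,u0:u1]=b[v0:v1,u0:u1]
    v,u=np.nonzero(m); X=planeproj(cal,u,v,z)[:,:2]
    def res(p):
        q=X-p[:2]; r=[]
        for k in range(5):
            a=p[2]+k*2*np.pi/5; e=np.array([np.cos(a),np.sin(a)]); n=np.array([-e[1],e[0]])
            x=abs(q@e-.080)-.0375; y=abs(q@n)-.0245
            r.append(np.where((x>0)&(y>0),np.hypot(x,y),np.where(np.maximum(x,y)<0,-np.maximum(x,y),np.maximum(x,y))))
        return np.minimum(np.min(r,0),.02)
    best=None
    for a in np.arange(0,2*np.pi/5,.15):
        s=least_squares(res,[X[:,0].mean(),X[:,1].mean(),a],loss='soft_l1',f_scale=.003)
        if best is None or s.cost<best.cost: best=s
    return best.x,np.sqrt(np.mean(best.fun**2)),len(X)
def redpts(im,d,cal,box):
    u0,v0,u1,v1=box;hsv=cv2.cvtColor(im,cv2.COLOR_RGB2HSV);P=pts(cal,d)
    m=((hsv[...,0]<6)|(hsv[...,0]>174))&(hsv[...,1]>140)&(d>0);k=np.zeros_like(m);k[v0:v1,u0:u1]=m[v0:v1,u0:u1]
    return P[k]
E
python3 - <<'E'
from h import *
for n,box,rb,hb in [('top',(385,175,495,280),(405,240,435,275),(225,235,265,270)),('scene',(140,150,265,270),(210,160,240,190),(410,140,450,165))]:
    z=np.load(f'/tmp/{n}0.npz');cal={k:z[k] for k in z.files};im,d=z['im'],z['d']
    p,r,N=tray(im,d,cal,box); print(n,p.round(4),np.degrees(p[2]).round(1),r.round(4),N)
    q=redpts(im,d,cal,rb); print('pointer',q.mean(0).round(4), np.degrees(np.arctan2(*(q.mean(0)[:2]-p[:2])[::-1])).round(1),len(q))
    h=redpts(im,d,cal,hb); print('handle',h.mean(0).round(4),h.min(0).round(3),h.max(0).round(3),len(h))
    P=pts(cal,d)
    # dark pixels: bar & knob
    dark=(im.max(-1)<60)&(d>0)
    m=dark&(P[...,2]>.11)&(P[...,2]<.14)&(np.hypot(P[...,0]-p[0],P[...,1]-p[1])<.05)
    if m.sum()>5: print('bar',cv2.minAreaRect((P[m][:,:2]*1000).astype(np.float32)),np.median(P[m][:,2]),m.sum())
    m=dark&(P[...,2]>.14)&(P[...,2]<.185)&(np.hypot(P[...,0]-.55,P[...,1]-.39)<.06)
    if m.sum()>5: 
        zz=P[m][:,2]; t=P[m][zz>np.percentile(zz,90)-.008]
        print('knob',cv2.minAreaRect((t[:,:2]*1000).astype(np.float32)),np.percentile(zz,[5,50,95]),m.sum())
    # cradle
    m=(P[...,2]>.085)&(P[...,2]<.115)&(abs(P[...,0]-.53)<.07)&(abs(P[...,1]-.29)<.1)
    print('cradle',cv2.minAreaRect((P[m][:,:2]*1000).astype(np.float32)),np.median(P[m][:,2]))
E
```

```text
top [ 0.5349 -0.3056  0.7161] 41.0 0.0009 281
pointer [ 0.4462 -0.2527  0.0468] 149.2 21
handle [0.4272 0.2775 0.1056] [0.418 0.256 0.095] [0.436 0.302 0.115] 83
bar ((534.4255981445312, -302.88616943359375), (14.860909461975098, 50.6446533203125), 58.1772575378418) 0.12156484493386358 93
knob ((553.9880981445312, 397.75189208984375), (14.202780723571777, 41.54754638671875), 13.208695411682129) [0.142388   0.16323269 0.16879373] 87
cradle ((520.023193359375, 288.26544189453125), (116.80200958251953, 196.45745849609375), 1.4621328115463257) 0.10004129069470909
scene [ 0.5368 -0.3039  0.717 ] 41.1 0.0009 208
pointer [ 0.4492 -0.2514  0.0457] 149.0 12
handle [0.4334 0.281  0.1051] [0.425 0.259 0.098] [0.44  0.301 0.11 ] 67
bar ((539.2350463867188, -304.1683349609375), (16.570859909057617, 48.403709411621094), 57.08955001831055) 0.11952967423686384 148
knob ((558.4684448242188, 397.5011291503906), (12.521336555480957, 43.81288528442383), 12.868396759033203) [0.14137917 0.15894088 0.16640045] 166
cradle ((521.3377685546875, 289.88543701171875), (121.50758361816406, 199.83253479003906), 0.5806570053100586) 0.09961436227232316
```

```bash
cat >> h.py <<'E'
from scipy.spatial.transform import Rotation as Ro
def plan(pos,yaw,g,step=3.8,tstep=.12,n=None):
    """rows to go straight to tool-down pose: TCP pos, tool x at yaw deg (nearest, mod 360)"""
    s=state();p=np.array(s['position']);R=np.array(s['tcp_rot'])
    y=np.radians(yaw);Rt=np.array([[np.cos(y),np.sin(y),0],[np.sin(y),-np.cos(y),0],[0,0,-1]])
    w=Ro.from_matrix(R.T@Rt).as_rotvec(); d=np.array(pos)-p
    k=n or int(max(1,np.ceil(np.linalg.norm(d)*100/step),np.ceil(np.abs(w).max()/tstep)))
    rows=[]
    for i in range(k):
        Ri=R@Ro.from_rotvec(w*i/k).as_matrix()
        rows.append([*(Ri.T@d*100/k).round(2),*(w/k).round(3),g])
    print('t',round(s['clock'],2),'p',p.round(4),'yaw',np.degrees(np.arctan2(R[1,0],R[0,0])).round(1),'open',round(s['opening'],4),'q',np.array(s['q']).round(0),'rows',k)
    print('['+','.join('['+','.join('%g'%v for v in r)+']' for r in rows)+']')
E
python3 - <<'E'
from h import *
plan([.40,.05,.26],-5,0)
E
```

```text
t 0.5 p [0.1981 0.6452 0.2265] yaw -17.1 open 0.0877 q [ 89.  21.   1.  -0. -70. -17.] rows 17
[[2.16,3,-0.2,0,-0,-0.012,0],[2.13,3.03,-0.2,0,-0,-0.012,0],[2.09,3.05,-0.2,0,-0,-0.012,0],[2.05,3.08,-0.2,0,-0,-0.012,0],[2.01,3.1,-0.2,0,-0,-0.012,0],[1.97,3.13,-0.2,0,-0,-0.012,0],[1.93,3.15,-0.2,0,-0,-0.012,0],[1.9,3.17,-0.2,0,-0,-0.012,0],[1.86,3.2,-0.2,0,-0,-0.012,0],[1.82,3.22,-0.2,0,-0,-0.012,0],[1.78,3.24,-0.2,0,-0,-0.012,0],[1.74,3.26,-0.2,0,-0,-0.012,0],[1.7,3.29,-0.2,0,-0,-0.012,0],[1.65,3.31,-0.2,0,-0,-0.012,0],[1.61,3.33,-0.2,0,-0,-0.012,0],[1.57,3.35,-0.2,0,-0,-0.012,0],[1.53,3.37,-0.2,0,-0,-0.012,0]]
```

>>> jog_arm(commands=[[2.1, 3, -0.2, 0, 0, -0.012, 0], [2.1, 3, -0.2, 0, 0, -0.012, 0], [2.1, 3.05, -0.2, 0, 0, -0.012, 0], [2.05, 3.1, -0.2, 0, 0, -0.012, 0], [2, 3.1, -0.2, 0, 0, -0.012, 0], [2, 3.1, -0.2, 0, 0, -0.012, 0], [1.9, 3.15, -0.2, 0, 0, -0.012, 0], [1.9, 3.2, -0.2, 0, 0, -0.012, 0], [1.85, 3.2, -0.2, 0, 0, -0.012, 0], [1.8, 3.2, -0.2, 0, 0, -0.012, 0], [1.8, 3.2, -0.2, 0, 0, -0.012, 0], [1.7, 3.3, -0.2, 0, 0, -0.012, 0]])

```text
clock: 1.5
position: [0.3421, 0.2128, 0.2494]
tcp_rot: [[0.99, -0.138, 0.003], [-0.138, -0.99, 0.001], [0.003, -0.001, -1.0]]
contact_force: [1.7, -0.1, 0.2]
opening: 0.0873
```

```bash
python3 - <<'E'
from h import *
plan([.42,.02,.27],-5,0)
E
```

```text
t 1.5 p [0.3421 0.2128 0.2494] yaw -7.9 open 0.0873 q [ 60.  -8. -29.   0. -69.  22.] rows 6
[[1.73,3,-0.34,-0,-0,-0.009,0],[1.7,3.02,-0.34,-0,-0,-0.009,0],[1.68,3.03,-0.34,-0,-0,-0.009,0],[1.65,3.05,-0.34,-0,-0,-0.009,0],[1.63,3.06,-0.34,-0,-0,-0.009,0],[1.6,3.07,-0.34,-0,-0,-0.009,0]]
```

>>> jog_arm(commands=[[1.7, 3, -0.3, 0, 0, -0.01, 0], [1.7, 3, -0.3, 0, 0, -0.01, 0], [1.7, 3, -0.3, 0, 0, -0.01, 0], [1.65, 3, -0.3, 0, 0, -0.01, 0], [1.6, 3.1, -0.3, 0, 0, -0.01, 0], [1.6, 3.1, -0.3, 0, 0, -0.01, 0], [0, 0, 0, 0, 0, 0, 0], [0, 0, 0, 0, 0, 0, 0]])

```text
clock: 2.17
position: [0.4228, 0.0036, 0.2723]
tcp_rot: [[0.997, -0.08, 0.012], [-0.08, -0.997, 0.007], [0.011, -0.008, -1.0]]
contact_force: [-0.0, -0.3, 0.7]
opening: 0.0877
```

```bash
cat >> h.py <<'E'
def modw(n):
    cal=calibration('wrist');im,d=grab_frame('wrist');save(n,im)
    np.savez('/tmp/'+n+'.npz',im=im,d=d,**cal)
    for o in modules(im,d,cal,zmin=.012,zmax=.1):
        if o[4]<120 and o[4]>40: print([np.round(x,3) for x in o])
    return cal,im,d
E
python3 - <<'E'
from h import *
cal,im,d=modw('w1')
print(-np.array(cal['R']).T@np.array(cal['t']), state()['position'])
E
```

```text
[array([358.,  25.]), np.float64(0.601), np.float64(-0.052), np.float64(0.035), np.float64(40.125), np.float64(36.892), np.float64(-8.572)]
[array([354., 123.]), np.float64(0.467), np.float64(-0.049), np.float64(0.035), np.float64(59.991), np.float64(36.712), np.float64(11.506)]
[array([290., 151.]), np.float64(0.451), np.float64(0.046), np.float64(0.035), np.float64(60.862), np.float64(36.753), np.float64(-4.111)]
[ 0.49003671 -0.00227515  0.43137519] [0.42266674 0.00414007 0.27231732]
```

View pics/w1.png

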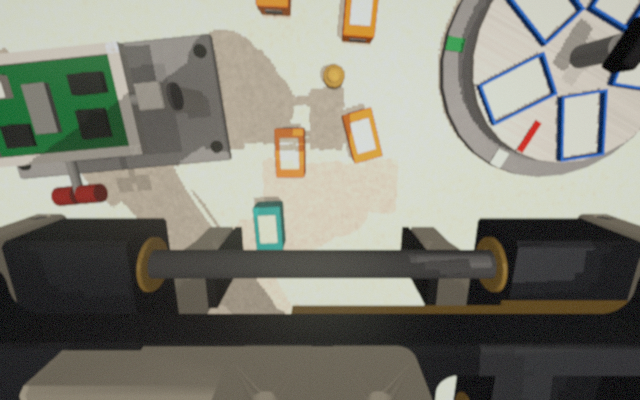

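```bash
python3 - <<'E'
from h import *
z=np.load('/tmp/w1.npz');cal={k:z[k] for k in z.files}
print(tray(z['im'],z['d'],cal,(440,0,640,200)))
plan([.467,-.049,.06],11.3,0)
E
```

```text
(array([ 0.53708198, -0.30424625,  0.71602681]), np.float64(0.0017909664019312068), 2815)
t 2.22 p [0.4227 0.0041 0.2723] yaw -4.5 open 0.0874 q [ 28.  -7. -25.  -0. -71.  58.] rows 6
[[0.77,0.85,3.54,-0.001,-0.002,-0.046,0],[0.73,0.88,3.54,-0.001,-0.002,-0.046,0],[0.7,0.91,3.54,-0.001,-0.002,-0.046,0],[0.66,0.94,3.54,-0.001,-0.002,-0.046,0],[0.63,0.97,3.54,-0.001,-0.002,-0.046,0],[0.59,0.99,3.54,-0.001,-0.002,-0.046,0]]
```

>>> jog_arm(commands=[[0.8, 0.85, 3.5, 0, 0, -0.046, 0], [0.75, 0.9, 3.5, 0, 0, -0.046, 0], [0.7, 0.9, 3.5, 0, 0, -0.046, 0], [0.65, 0.95, 3.5, 0, 0, -0.046, 0], [0.65, 1, 3.5, 0, 0, -0.046, 0], [0.6, 1, 3.5, 0, 0, -0.046, 0], [0, 0, 0, 0, 0, 0, 0]])

```text
clock: 2.8
position: [0.4752, -0.0408, 0.0599]
tcp_rot: [[0.975, 0.221, 0.026], [0.221, -0.975, 0.013], [0.029, -0.007, -1.0]]
contact_force: [-1.2, -0.9, 0.7]
opening: 0.0877
```

```bash
python3 - <<'E'
from h import *
plan([.467,-.049,.012],11.3,0)
E
```

```text
t 2.8 p [ 0.4752 -0.0408  0.0599] yaw 12.8 open 0.0877 q [ 19.  12. -37.  -0. -39.  84.] rows 2
[[-0.56,0.32,2.38,-0.004,-0.014,0.013,0],[-0.52,0.32,2.38,-0.004,-0.014,0.013,0]]
```

>>> jog_arm(commands=[[-0.55, 0.32, 1, -0.004, -0.014, 0.013, 0], [-0.55, 0.32, 1, -0.004, -0.014, 0.013, 0], [0, 0, 0, 0, 0, 0, 0]])

```text
clock: 3.05
position: [0.4654, -0.0464, 0.0387]
tcp_rot: [[0.98, 0.197, -0.004], [0.197, -0.98, -0.003], [-0.004, 0.002, -1.0]]
contact_force: [-0.9, 0.2, -0.0]
opening: 0.088
```

```bash
python3 - <<'E'
from h import *
plan([.467,-.049,.012],11.3,0)
E
```

```text
t 3.05 p [ 0.4654 -0.0464  0.0387] yaw 11.3 open 0.088 q [ 19.  14. -38.   0. -38.  83.] rows 1
[[0.11,0.28,2.67,0.002,0.004,0.001,0]]
```

>>> jog_arm(commands=[[0.05, 0.15, 1.3, 0, 0.002, 0, 0], [0.05, 0.15, 1.35, 0, 0.002, 0, 0], [0, 0, 0, 0, 0, 0, 1], [0, 0, 0, 0, 0, 0, 1], [0, 0, 0, 0, 0, 0, 1], [0, 0, 0, 0, 0, 0, 1], [0, 0, 0, 0, 0, 0, 1], [0, 0, 0, 0, 0, 0, 1]], squeeze=30)

```text
clock: 3.72
position: [0.4729, -0.043, 0.0216]
tcp_rot: [[0.979, 0.202, 0.016], [0.202, -0.979, 0.002], [0.016, 0.001, -1.0]]
contact_force: [-0.0, -0.2, -0.3]
opening: 0.0531
```

```bash
python3 - <<'E'
from h import *
plan([.467,-.049,.012],11.3,1)
E
```

```text
t 3.72 p [ 0.4729 -0.043   0.0216] yaw 11.7 open 0.0531 q [ 19.  16. -39.   0. -34.  83.] rows 1
[[-0.71,0.46,0.95,0.001,-0.016,0.006,1]]
```

>>> jog_arm(commands=[[-0.7, 0.45, 0.5, 0, -0.016, 0.006, 0.3], [0, 0, 0, 0, 0, 0, 0.3]])

```text
clock: 3.88
position: [0.4671, -0.0489, 0.0172]
tcp_rot: [[0.981, 0.196, 0.001], [0.196, -0.981, -0.001], [0.001, 0.001, -1.0]]
contact_force: [-0.5, 0.1, -0.2]
opening: 0.0597
```

>>> jog_arm(commands=[[0, 0, 0, 0, 0, 0, 0.3], [0, 0, 0, 0, 0, 0, 0.3]])

```text
clock: 4.05
position: [0.4667, -0.0495, 0.0169]
tcp_rot: [[0.981, 0.195, -0.0], [0.195, -0.981, -0.001], [-0.0, 0.001, -1.0]]
contact_force: [-0.0, -0.2, 0.3]
opening: 0.0609
```

```bash
python3 - <<'E'
from h import *
plan([.467,-.049,.012],11.3,1)
s=state();print(s['joint_velocities'].round(2))
E
```

```text
t 4.05 p [ 0.4667 -0.0495  0.0169] yaw 11.3 open 0.0609 q [ 18.  16. -40.   0. -34.  83.] rows 1
[[0.03,-0.04,0.49,0.001,0,-0.001,1]]
[-0.21  0.1   0.07  0.18  0.02 -0.03]
```

>>> jog_arm(commands=[[0, 0, 0.45, 0, 0, 0, 0.3], [0, 0, 0, 0, 0, 0, 1], [0, 0, 0, 0, 0, 0, 1], [0, 0, 0, 0, 0, 0, 1], [0, 0, 0, 0, 0, 0, 1], [0, 0, 0, 0, 0, 0, 1], [0, 0, 0, 0, 0, 0, 1]])

```text
clock: 4.63
position: [0.4664, -0.0498, 0.0113]
tcp_rot: [[0.981, 0.195, -0.002], [0.195, -0.981, -0.001], [-0.002, 0.001, -1.0]]
contact_force: [-0.9, -0.9, -0.3]
opening: 0.0377
```

```bash
python3 - <<'E'
from h import *
plan([.467,-.049,.14],11.3,1)
E
```

```text
t 4.63 p [ 0.4664 -0.0498  0.0113] yaw 11.2 open 0.0377 q [ 18.  17. -40.   0. -34.  83.] rows 4
[[0.01,-0.01,-3.22,0,0,-0,1],[0.01,-0.01,-3.22,0,0,-0,1],[0.02,-0.02,-3.22,0,0,-0,1],[0.02,-0.02,-3.22,0,0,-0,1]]
```

>>> jog_arm(commands=[[0, 0, -1.5, 0, 0, 0, 1], [0, 0, -3.2, 0, 0, 0, 1], [0, 0, -3.2, 0, 0, 0, 1], [0, 0, -3.2, 0, 0, 0, 1], [0, 0, -3.2, 0, 0, 0, 1], [0, 0, 0, 0, 0, 0, 1]])

```text
clock: 5.13
position: [0.4641, -0.0504, 0.1582]
tcp_rot: [[0.981, 0.194, -0.01], [0.194, -0.981, -0.004], [-0.01, 0.002, -1.0]]
contact_force: [1.2, -0.1, -0.5]
opening: 0.0376
```

```bash
cat >> h.py <<'E'
HUB=np.array([.537,-.304])
def nest(a,r=.08): return HUB+r*np.array([np.cos(np.radians(a)),np.sin(np.radians(a))])
E
python3 - <<'E'
from h import *
plan([*nest(185),.12],5,1)
E
```

```text
t 5.13 p [ 0.4641 -0.0504  0.1582] yaw 11.2 open 0.0376 q [ 18.   4. -30.   0. -56.  83.] rows 7
[[-0.81,3.63,0.56,0,0.001,0.015,1],[-0.76,3.64,0.56,0,0.001,0.015,1],[-0.7,3.66,0.56,0,0.001,0.015,1],[-0.65,3.67,0.55,0,0.001,0.015,1],[-0.59,3.68,0.55,0,0.001,0.015,1],[-0.53,3.68,0.55,0,0.001,0.015,1],[-0.48,3.69,0.55,0,0.001,0.015,1]]
```

>>> jog_arm(commands=[[-0.8, 3.6, 0.5, 0, 0, 0.015, 1], [-0.75, 3.65, 0.5, 0, 0, 0.015, 1], [-0.7, 3.65, 0.5, 0, 0, 0.015, 1], [-0.65, 3.65, 0.55, 0, 0, 0.015, 1], [-0.6, 3.7, 0.55, 0, 0, 0.015, 1], [-0.5, 3.7, 0.55, 0, 0, 0.015, 1], [-0.5, 3.7, 0.55, 0, 0, 0.015, 1], [0, 0, 0, 0, 0, 0, 1], [0, 0, 0, 0, 0, 0, 1]])

```text
clock: 5.88
position: [0.4612, -0.32, 0.1229]
tcp_rot: [[0.996, 0.093, 0.003], [0.093, -0.996, -0.001], [0.003, 0.001, -1.0]]
contact_force: [-0.4, 0.2, -1.7]
opening: 0.0375
```

```bash
python3 - <<'E'
from h import *
plan([*nest(185),.075],5,1)
cal=calibration('wrist');im,d=grab_frame('wrist');save('w2',im)
print(tray(im,d,cal,(150,0,640,220)))
E
```

```text
t 5.88 p [ 0.4612 -0.32    0.1229] yaw 5.3 open 0.0375 q [-15.  15. -22.  -0. -53. 110.] rows 2
[[-0.16,-0.47,2.39,0.001,-0.002,0.003,1],[-0.16,-0.47,2.39,0.001,-0.002,0.003,1]]
(array([ 0.53685512, -0.30448658,  0.71623208]), np.float64(0.001215023543656422), 5048)
```

View pics/w2.png

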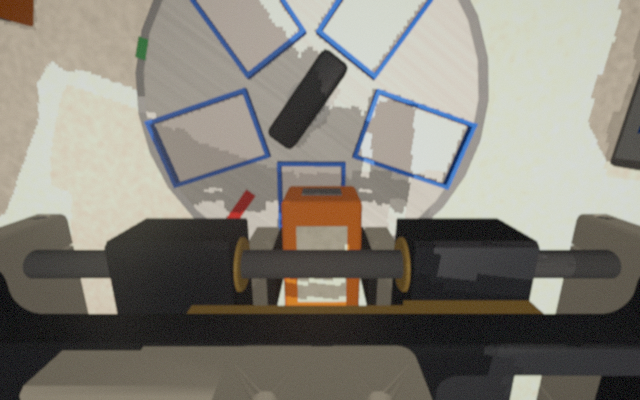

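>>> jog_arm(commands=[[-0.16, -0.45, 1.6, 0, 0, 0.003, 1], [-0.16, -0.45, 1.6, 0, 0, 0.003, 1], [0, 0, 0.8, 0, 0, 0, 1], [0, 0, 0, 0, 0, 0, 1]])

```text
clock: 6.27
position: [0.4581, -0.3084, 0.0823]
tcp_rot: [[0.996, 0.09, 0.005], [0.09, -0.996, -0.001], [0.005, 0.002, -1.0]]
contact_force: [-1.2, 0.4, -1.0]
opening: 0.0376
```

```bash
python3 - <<'E'
from h import *
plan([*nest(185),.07],5,1)
E
```

```text
t 6.27 p [ 0.4581 -0.3084  0.0823] yaw 5.2 open 0.0376 q [-14.  17. -26.   0. -47. 109.] rows 1
[[-0.11,0.24,1.23,0.002,-0.005,0.003,1]]
```

>>> jog_arm(commands=[[-0.1, 0.24, 0.8, 0.002, -0.005, 0.003, 1], [0, 0, 0.7, 0, 0, 0, 1], [0, 0, 0, 0, 0, 0, 1]])

```text
clock: 6.52
position: [0.4589, -0.3098, 0.0676]
tcp_rot: [[0.996, 0.091, 0.001], [0.091, -0.996, -0.0], [0.001, 0.0, -1.0]]
contact_force: [0.0, 0.3, -1.4]
opening: 0.0377
```

```bash
python3 - <<'E'
from h import *
plan([*nest(185),.057],5,1)
E
```

```text
t 6.52 p [ 0.4589 -0.3098  0.0676] yaw 5.2 open 0.0377 q [-14.  18. -26.  -0. -45. 109.] rows 1
[[-0.17,0.1,1.06,0,-0.001,0.004,1]]
```

>>> jog_arm(commands=[[-0.15, 0.1, 0.55, 0, 0, 0.004, 1], [-0.05, 0.05, 0.5, 0, 0, 0, 1], [0, 0, 0, 0, 0, 0, 1], [0, 0, 0, 0, 0, 0, 0.45], [0, 0, 0, 0, 0, 0, 0.35], [0, 0, 0, 0, 0, 0, 0.35], [0, 0, 0, 0, 0, 0, 0.35]])

```text
clock: 7.1
position: [0.4584, -0.3124, 0.0575]
tcp_rot: [[0.996, 0.087, 0.004], [0.087, -0.996, -0.001], [0.003, 0.002, -1.0]]
contact_force: [0.3, -0.0, -0.2]
opening: 0.0557
```

>>> jog_arm(commands=[[0, 0, -2, 0, 0, 0, 0.35], [0, 0, -3.5, 0, 0, 0, 0.35], [0, 0, -3.5, 0, 0, 0, 0.35], [0, 0, -3, 0, 0, 0, 0.35], [0, 0, 0, 0, 0, 0, 0.2]])

```text
clock: 7.52
position: [0.4566, -0.3123, 0.1815]
tcp_rot: [[0.996, 0.087, -0.001], [0.087, -0.996, -0.001], [-0.001, 0.001, -1.0]]
contact_force: [0.9, -2.2, -0.2]
opening: 0.0597
```

```bash
python3 - <<'E'
from h import *
im,d=grab_frame('top');cal=calibration('top')
for o in modules(im,d,cal): print([np.round(x,3) for x in o])
save('t2',cv2.resize(im[165:295,290:500],(800,495),interpolation=cv2.INTER_CUBIC))
plan([.613,-.053,.10],-9,0)
E
```

```text
[array([333., 186.]), np.float64(0.504), np.float64(-0.001), np.float64(0.111), np.float64(1500.954), np.float64(879.237), np.float64(-89.999)]
[array([327., 187.]), np.float64(0.649), np.float64(0.044), np.float64(0.038), np.float64(62.597), np.float64(34.73), np.float64(-6.713)]
[array([358., 200.]), np.float64(0.611), np.float64(-0.055), np.float64(0.037), np.float64(63.511), np.float64(35.105), np.float64(-9.551)]
[array([325., 251.]), np.float64(0.448), np.float64(0.045), np.float64(0.038), np.float64(62.645), np.float64(34.674), np.float64(-4.714)]
t 7.57 p [ 0.4558 -0.3117  0.1792] yaw 5.0 open 0.0628 q [-14.  11. -19.   0. -60. 109.] rows 9
[[1.99,-2.71,0.88,-0,0,0.027,0],[1.92,-2.77,0.88,-0,0,0.027,0],[1.84,-2.82,0.88,-0,0,0.027,0],[1.76,-2.86,0.88,-0,0,0.027,0],[1.69,-2.91,0.88,-0,0,0.027,0],[1.61,-2.96,0.88,-0,0,0.027,0],[1.52,-3,0.88,-0,0,0.027,0],[1.44,-3.04,0.88,-0,0,0.027,0],[1.36,-3.08,0.88,-0,0,0.027,0]]
```

View pics/t2.png

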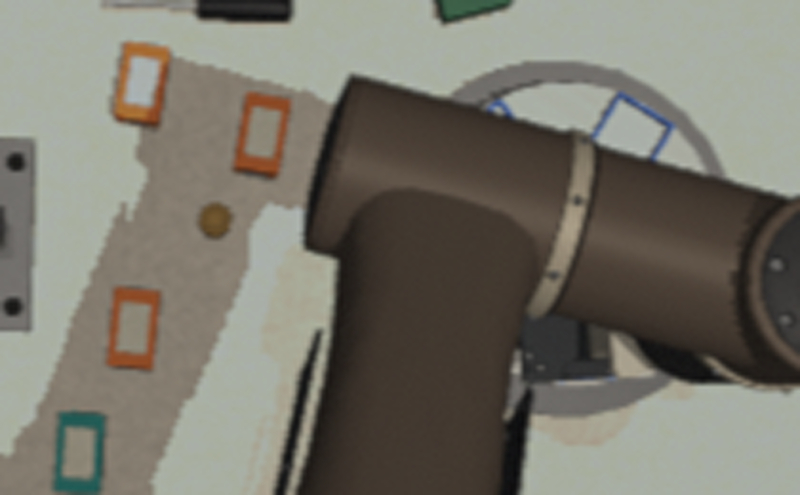

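>>> jog_arm(commands=[[2, -2.7, 0, 0, 0, 0.027, 0], [1.9, -2.8, 0, 0, 0, 0.027, 0], [1.8, -2.8, 0, 0, 0, 0.027, 0], [1.8, -2.85, 0, 0, 0, 0.027, 0], [1.7, -2.9, 0, 0, 0, 0.027, 0], [1.6, -2.95, 0, 0, 0, 0.027, 0], [1.3, -3, 0, 0, 0, 0.027, 0], [1, -3, 0, 0, 0, 0.027, 0], [0.4, -3, 0, 0, 0, 0.027, 0], [0, 0, 0, 0, 0, 0, 0]])

```text
clock: 8.4
position: [0.6015, -0.0428, 0.1746]
tcp_rot: [[0.984, -0.176, -0.004], [-0.176, -0.984, 0.001], [-0.004, -0.0, -1.0]]
contact_force: [0.0, -0.2, 0.3]
opening: 0.0878
```

```bash
python3 - <<'E'
from h import *
modw('w3')
plan([.614,-.053,.04],-9,0)
E
```

```text
[array([230., 147.]), np.float64(0.654), np.float64(0.044), np.float64(0.035), np.float64(61.761), np.float64(37.316), np.float64(-7.492)]
[array([332., 168.]), np.float64(0.614), np.float64(-0.055), np.float64(0.035), np.float64(62.488), np.float64(36.496), np.float64(-10.124)]
t 8.45 p [ 0.6006 -0.0443  0.1743] yaw -10.1 open 0.0878 q [ 14.  16. -13.  -0. -61.  66.] rows 4
[[0.39,0.16,3.35,0,0.001,-0.005,0],[0.38,0.16,3.35,0,0.001,-0.005,0],[0.38,0.16,3.36,0,0.001,-0.005,0],[0.37,0.16,3.36,0,0.001,-0.005,0]]
```

View pics/w3.png

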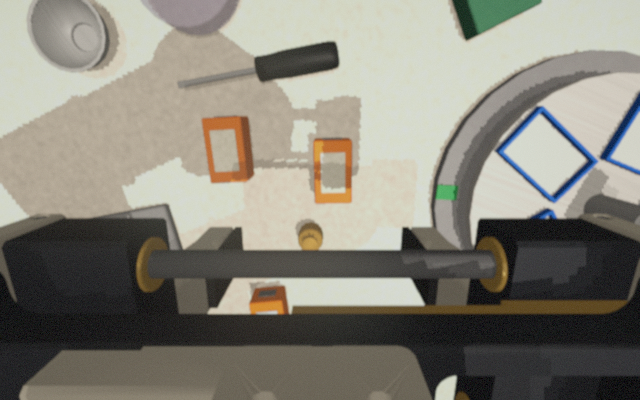

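>>> jog_arm(commands=[[0.4, 0.2, 3.3, 0, 0, 0, 0], [0.4, 0.2, 3.3, 0, 0, 0, 0], [0.3, 0.2, 3, 0, 0, 0, 0], [0.2, 0.2, 1.8, 0, 0, 0, 0], [0, 0, 0.3, 0, 0, 0, 0]])

```text
clock: 8.87
position: [0.612, -0.0555, 0.0538]
tcp_rot: [[0.985, -0.171, -0.001], [-0.171, -0.985, 0.001], [-0.001, -0.001, -1.0]]
contact_force: [0.0, -0.1, 0.5]
opening: 0.0876
```

```bash
python3 - <<'E'
from h import *
plan([.614,-.055,.012],-10,0)
E
```

```text
t 8.87 p [ 0.612  -0.0555  0.0538] yaw -9.9 open 0.0876 q [ 13.  24. -19.  -0. -47.  67.] rows 2
[[0.09,-0.04,2.09,-0.001,0.001,0.001,0],[0.09,-0.04,2.09,-0.001,0.001,0.001,0]]
```

>>> jog_arm(commands=[[0.1, 0, 2.1, 0, 0, 0, 0.2], [0.1, 0, 1.5, 0, 0, 0, 0.3], [0, 0, 0.4, 0, 0, 0, 0.3], [0, 0, 0, 0, 0, 0, 0.3]])

```text
clock: 9.2
position: [0.6122, -0.0588, 0.0122]
tcp_rot: [[0.985, -0.173, -0.004], [-0.173, -0.985, 0.0], [-0.004, 0.0, -1.0]]
contact_force: [-0.3, -0.3, 0.7]
opening: 0.0665
```

```bash
python3 - <<'E'
from h import *
plan([.614,-.055,.0115],-10,0)
E
```

```text
t 9.2 p [ 0.6122 -0.0588  0.0122] yaw -10.0 open 0.0665 q [ 13.  27. -21.  -0. -42.  67.] rows 1
[[0.12,-0.41,0.07,0,0.004,0.001,0]]
```

>>> jog_arm(commands=[[0.15, -0.4, 0.05, 0, 0.004, 0, 0.5], [0, 0, 0, 0, 0, 0, 1], [0, 0, 0, 0, 0, 0, 1], [0, 0, 0, 0, 0, 0, 1], [0, 0, 0, 0, 0, 0, 1], [0, 0, 0, 0, 0, 0, 1]])

```text
clock: 9.7
position: [0.617, -0.0547, 0.0172]
tcp_rot: [[0.985, -0.172, 0.008], [-0.173, -0.985, 0.001], [0.007, -0.002, -1.0]]
contact_force: [0.2, 0.2, -0.9]
opening: 0.0377
```

```bash
python3 - <<'E'
from h import *
plan([.614,-.055,.15],-10,0)
E
```

```text
t 9.7 p [ 0.617  -0.0547  0.0172] yaw -9.9 open 0.0377 q [ 13.  27. -20.   0. -42.  67.] rows 4
[[-0.05,0.01,-3.32,-0,-0.002,0,0],[-0.05,0.01,-3.32,-0,-0.002,0,0],[-0.06,0.02,-3.32,-0,-0.002,0,0],[-0.07,0.02,-3.32,-0,-0.002,0,0]]
```

>>> jog_arm(commands=[[0, 0, -1.5, 0, 0, 0, 1], [0, 0, -3.3, 0, 0, 0, 1], [0, 0, -3.3, 0, 0, 0, 1], [0, 0, -3.3, 0, 0, 0, 1], [0, 0, -1.5, 0, 0, 0, 1]])

```text
clock: 10.12
position: [0.6122, -0.0553, 0.1465]
tcp_rot: [[0.985, -0.173, -0.003], [-0.173, -0.985, -0.001], [-0.003, 0.001, -1.0]]
contact_force: [1.0, 1.4, 0.6]
opening: 0.0376
```

```bash
python3 - <<'E'
from h import *
plan([*nest(41,.082),.12],41,1)
E
```

```text
t 10.12 p [ 0.6122 -0.0553  0.1465] yaw -10.0 open 0.0376 q [ 13.  19. -13.   0. -58.  67.] rows 8
[[0.26,2.43,0.33,-0,0,-0.111,1],[-0.01,2.44,0.33,-0,0,-0.111,1],[-0.28,2.43,0.33,-0,0,-0.111,1],[-0.55,2.38,0.33,-0,0,-0.111,1],[-0.81,2.3,0.33,-0,0,-0.111,1],[-1.06,2.2,0.33,-0,0,-0.111,1],[-1.3,2.07,0.33,-0,0,-0.111,1],[-1.52,1.91,0.33,-0,0,-0.111,1]]
```

>>> jog_arm(commands=[[0.25, 2.4, 0.3, 0, 0, -0.111, 1], [0, 2.4, 0.3, 0, 0, -0.111, 1], [-0.3, 2.4, 0.3, 0, 0, -0.111, 1], [-0.55, 2.4, 0.3, 0, 0, -0.111, 1], [-0.8, 2.3, 0.3, 0, 0, -0.111, 1], [-1.05, 2.2, 0.3, 0, 0, -0.111, 1], [-1.3, 2.1, 0.3, 0, 0, -0.111, 1], [-1.5, 1.9, 0.3, 0, 0, -0.111, 1], [0, 0, 0, 0, 0, 0, 1], [0, 0, 0, 0, 0, 0, 1]])

```text
clock: 10.95
position: [0.6051, -0.256, 0.1317]
tcp_rot: [[0.723, 0.69, 0.013], [0.69, -0.723, 0.001], [0.01, 0.008, -1.0]]
contact_force: [-1.1, 0.5, -0.4]
opening: 0.0376
```

```bash
python3 - <<'E'
from h import *
plan([*nest(41,.082),.08],41,1)
modw('w4')
E
```

```text
t 10.95 p [ 0.6051 -0.256   0.1317] yaw 43.7 open 0.0376 q [ -6.  23.  -9.  -0. -57. 140.] rows 2
[[-0.05,-0.44,2.58,0.004,-0.005,0.023,1],[-0.05,-0.43,2.58,0.004,-0.005,0.023,1]]
```

View pics/w4.png

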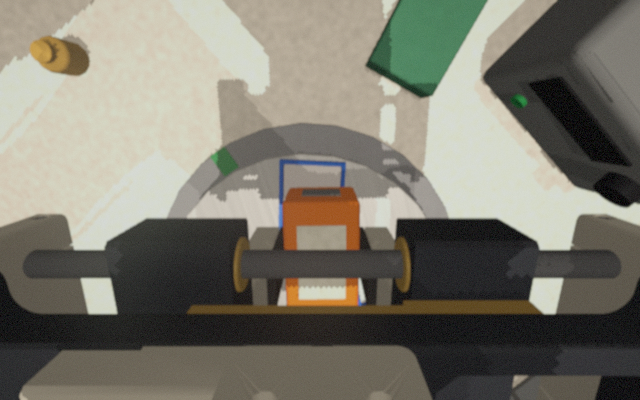

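>>> jog_arm(commands=[[-0.1, -0.44, 2.4, 0.004, -0.005, 0.023, 1], [-0.1, -0.44, 2.4, 0.004, -0.005, 0.023, 1], [0, 0, 0.8, 0, 0, 0, 1], [0, 0, 0, 0, 0, 0, 1]])

```text
clock: 11.33
position: [0.5997, -0.2486, 0.0767]
tcp_rot: [[0.758, 0.653, 0.004], [0.653, -0.758, -0.0], [0.003, 0.003, -1.0]]
contact_force: [-0.8, -0.5, -0.8]
opening: 0.0379
```

```bash
python3 - <<'E'
from h import *
plan([*nest(41,.0805),.068],41,1)
E
```

```text
t 11.33 p [ 0.5997 -0.2486  0.0767] yaw 40.7 open 0.0379 q [ -5.  25. -13.  -0. -51. 136.] rows 1
[[-0.31,0.06,0.86,0.003,-0.003,-0.004,1]]
```

>>> jog_arm(commands=[[-0.3, 0.05, 0.5, 0.003, -0.003, -0.004, 1], [0, 0, 0.3, 0, 0, 0, 1], [0, 0, 0, 0, 0, 0, 1]])

```text
clock: 11.58
position: [0.5992, -0.25, 0.0701]
tcp_rot: [[0.753, 0.658, 0.002], [0.658, -0.753, -0.001], [0.001, 0.001, -1.0]]
contact_force: [0.8, -0.6, 0.2]
opening: 0.0378
```

```bash
python3 - <<'E'
from h import *
plan([*nest(41,.0805),.058],41,1)
E
```

```text
t 11.58 p [ 0.5992 -0.25    0.0701] yaw 41.2 open 0.0378 q [ -5.  26. -14.   0. -51. 137.] rows 1
[[-0.19,-0.01,1.21,0.001,-0.001,0.003,1]]
```

>>> jog_arm(commands=[[-0.2, 0, 0.6, 0, 0, 0, 1], [0, 0, 0.5, 0, 0, 0, 1], [0, 0, 0.1, 0, 0, 0, 1]])

```text
clock: 11.83
position: [0.6001, -0.2522, 0.0608]
tcp_rot: [[0.752, 0.659, 0.007], [0.659, -0.752, -0.003], [0.004, 0.007, -1.0]]
contact_force: [-1.7, -0.3, 10.1]
opening: 0.0376
```

```bash
python3 - <<'E'
from h import *
plan([*nest(41,.0805),.058],41,1)
E
```

```text
t 11.83 p [ 0.6001 -0.2522  0.0608] yaw 41.2 open 0.0376 q [ -6.  26. -14.   0. -49. 137.] rows 1
[[-0.11,-0.23,0.28,0.007,-0.004,0.004,1]]
```

>>> jog_arm(commands=[[0.1, -0.25, -0.1, 0.005, -0.004, 0, 1], [0, 0, 0, 0, 0, 0, 1]])

```text
clock: 12.0
position: [0.5995, -0.2501, 0.0623]
tcp_rot: [[0.752, 0.659, 0.002], [0.659, -0.752, -0.002], [0.0, 0.002, -1.0]]
contact_force: [-0.4, 0.6, -1.0]
opening: 0.038
```

```bash
python3 - <<'E'
from h import *
plan([*nest(41,.082),.058],41,1)
cal=calibration('wrist');im,d=grab_frame('wrist');save('w5',im)
print(state()['contact_force'])
E
```

```text
t 12.0 p [ 0.5995 -0.2501  0.0623] yaw 41.2 open 0.038 q [ -5.  26. -14.   0. -50. 137.] rows 1
[[-0.06,-0.03,0.43,0.002,-0,0.004,1]]
[-0.05987743 -0.29201491 -0.65855245]
```

View pics/w5.png

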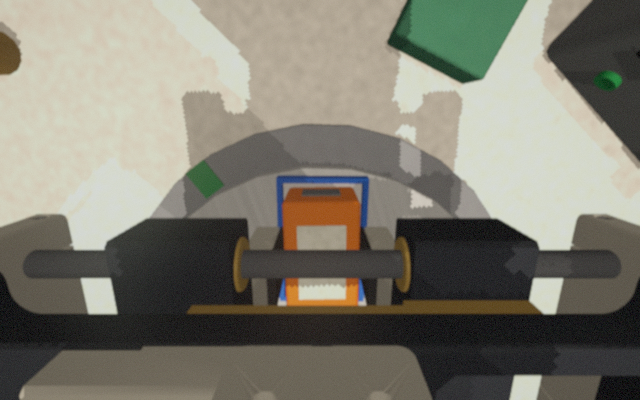

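The rim is visible all round the module, centred, so I'll release here.

>>> jog_arm(commands=[[-0.05, 0, 0.1, 0, 0, 0, 1], [0, 0, 0, 0, 0, 0, 0.5], [0, 0, 0, 0, 0, 0, 0.35], [0, 0, 0, 0, 0, 0, 0.35], [0, 0, 0, 0, 0, 0, 0.35], [0, 0, -2, 0, 0, 0, 0.35], [0, 0, -3.5, 0, 0, 0, 0.35], [0, 0, -3.5, 0, 0, 0, 0.35], [0, 0, -3.5, 0, 0, 0, 0.2], [0, 0, 0, 0, 0, 0, 0.2]])

```text
clock: 12.88
position: [0.5969, -0.2504, 0.1876]
tcp_rot: [[0.752, 0.659, -0.006], [0.659, -0.752, -0.001], [-0.005, -0.003, -1.0]]
contact_force: [0.9, -0.4, 1.2]
opening: 0.0651
```

```bash
python3 - <<'E'
from h import *
modw('w6')
plan([.642,.042,.175],-7.5,0)
E
```

```text
[array([18., 97.]), np.float64(0.459), np.float64(0.031), np.float64(0.034), np.float64(69.227), np.float64(30.22), np.float64(25.847)]
[array([323., 190.]), np.float64(0.598), np.float64(-0.251), np.float64(0.08), np.float64(62.196), np.float64(36.141), np.float64(42.054)]
t 12.93 p [ 0.5958 -0.2497  0.1845] yaw 41.2 open 0.0679 q [ -5.  20.  -6.   0. -65. 137.] rows 8
[[2.84,-2.36,0.12,-0,0.001,0.106,0],[2.57,-2.65,0.12,-0,0.001,0.106,0],[2.27,-2.91,0.12,-0,0.001,0.106,0],[1.95,-3.13,0.12,-0,0.001,0.106,0],[1.61,-3.32,0.12,-0,0.001,0.106,0],[1.25,-3.47,0.12,-0,0.001,0.106,0],[0.87,-3.59,0.12,-0,0.001,0.106,0],[0.49,-3.66,0.12,-0,0.001,0.106,0]]
```

View pics/w6.png

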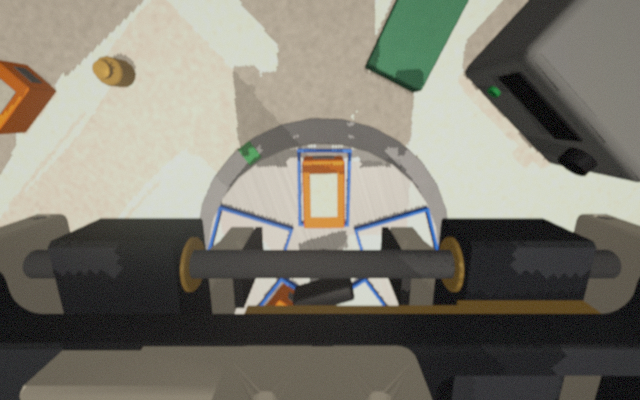

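Module 2 lies inside the rim (pixel 323,190; top at 80 mm, expected 79). Now the far module.

>>> jog_arm(commands=[[2.8, -2.4, 0.1, 0, 0, 0.106, 0], [2.6, -2.65, 0.1, 0, 0, 0.106, 0], [2.3, -2.9, 0.1, 0, 0, 0.106, 0], [1.95, -3.1, 0.1, 0, 0, 0.106, 0], [1.6, -3.3, 0.1, 0, 0, 0.106, 0], [1.2, -3.4, 0.1, 0, 0, 0.106, 0], [0.8, -3.5, 0.1, 0, 0, 0.106, 0], [0.4, -3, 0.1, 0, 0, 0.106, 0], [0, -0.5, 0, 0, 0, 0, 0], [0, 0, 0, 0, 0, 0, 0]])

```text
clock: 13.77
position: [0.6431, 0.049, 0.1704]
tcp_rot: [[0.984, -0.175, -0.011], [-0.175, -0.985, 0.001], [-0.011, 0.001, -1.0]]
contact_force: [-0.5, -0.6, -0.9]
opening: 0.0876
```

```bash
python3 - <<'E'
from h import *
modw('w7')
plan([.654,.044,.055],-7.5,0)
E
```

```text
[array([325., 173.]), np.float64(0.654), np.float64(0.045), np.float64(0.035), np.float64(62.446), np.float64(36.775), np.float64(-7.719)]
t 13.82 p [0.6429 0.0484 0.1702] yaw -10.1 open 0.0873 q [ 21.  20.  -7.  -0. -63.  59.] rows 4
[[0.33,0.06,2.88,0,0.003,-0.011,0],[0.32,0.06,2.88,0,0.003,-0.011,0],[0.31,0.07,2.88,0,0.003,-0.011,0],[0.3,0.07,2.88,0,0.003,-0.011,0]]
```

>>> jog_arm(commands=[[0.3, 0.05, 3, 0, 0.003, -0.011, 0], [0.3, 0.05, 3, 0, 0.003, -0.011, 0], [0.3, 0.05, 3, 0, 0.003, -0.011, 0], [0.3, 0.05, 2, 0, 0, -0.011, 0.2], [0, 0, 0.3, 0, 0, 0, 0.2], [0, 0, 0, 0, 0, 0, 0.2]])

```text
clock: 14.32
position: [0.654, 0.0382, 0.0542]
tcp_rot: [[0.992, -0.128, 0.0], [-0.128, -0.992, -0.001], [0.0, 0.001, -1.0]]
contact_force: [-1.7, -1.2, 0.6]
opening: 0.0732
```

```bash
python3 - <<'E'
from h import *
plan([.654,.0445,.0115],-7.5,0)
E
```

```text
t 14.32 p [0.654  0.0382 0.0542] yaw -7.3 open 0.0732 q [ 20.  27. -14.   0. -49.  62.] rows 2
[[-0.04,-0.32,2.13,0,-0,0.001,0],[-0.04,-0.31,2.13,0,-0,0.001,0]]
```

>>> jog_arm(commands=[[0, -0.6, 1, 0, 0, 0, 0.2], [0, 0, 1.6, 0, 0, 0, 0.2], [0, 0, 1, 0, 0, 0, 0.2], [0, 0, 0.4, 0, 0, 0, 0.2], [0, 0, 0, 0, 0, 0, 0.3]])

```text
clock: 14.73
position: [0.6575, 0.0434, 0.0168]
tcp_rot: [[0.992, -0.13, 0.007], [-0.13, -0.992, 0.001], [0.007, -0.002, -1.0]]
contact_force: [-0.2, -0.2, 0.8]
opening: 0.0675
```

```bash
python3 - <<'E'
from h import *
plan([.654,.0445,.0115],-7.5,0)
E
```

```text
t 14.73 p [0.6575 0.0434 0.0168] yaw -7.5 open 0.0675 q [ 21.  30. -15.   0. -45.  62.] rows 1
[[-0.37,-0.06,0.53,-0.002,-0.007,0.001,0]]
```

>>> jog_arm(commands=[[-0.35, -0.05, 0.5, -0.002, -0.007, 0, 0.4], [0, 0, 0, 0, 0, 0, 0.4], [0, 0, 0, 0, 0, 0, 0.4]])

```text
clock: 14.98
position: [0.655, 0.045, 0.0134]
tcp_rot: [[0.992, -0.129, 0.002], [-0.129, -0.992, 0.0], [0.002, -0.001, -1.0]]
contact_force: [0.5, 0.4, 0.2]
opening: 0.0535
```

```bash
python3 - <<'E'
from h import *
plan([.654,.0445,.0115],-7.5,0)
E
```

```text
t 14.98 p [0.655  0.045  0.0134] yaw -7.4 open 0.0535 q [ 21.  30. -15.   0. -45.  62.] rows 1
[[-0.1,0.06,0.19,-0.001,-0.002,0.001,0]]
```

>>> jog_arm(commands=[[-0.1, 0.05, 0.15, 0, -0.002, 0, 0.6], [0, 0, 0, 0, 0, 0, 1], [0, 0, 0, 0, 0, 0, 1], [0, 0, 0, 0, 0, 0, 1], [0, 0, 0, 0, 0, 0, 1]])

```text
clock: 15.4
position: [0.6546, 0.0451, 0.0134]
tcp_rot: [[0.992, -0.129, 0.002], [-0.129, -0.992, 0.001], [0.001, -0.002, -1.0]]
contact_force: [0.1, -0.4, -1.4]
opening: 0.0379
```

```bash
python3 - <<'E'
from h import *
plan([.654,.0445,.2],-7.5,1)
E
```

```text
t 15.4 p [0.6546 0.0451 0.0134] yaw -7.4 open 0.0379 q [ 21.  30. -15.  -0. -45.  62.] rows 5
[[-0,0.01,-3.73,-0,-0,0,1],[-0.01,0.01,-3.73,-0,-0,0,1],[-0.01,0.01,-3.73,-0,-0,0,1],[-0.01,0.01,-3.73,-0,-0,0,1],[-0.01,0.01,-3.73,-0,-0,0,1]]
```

>>> jog_arm(commands=[[0, 0, -1.5, 0, 0, 0, 1], [0, 0, -3.5, 0, 0, 0, 1], [0, 0, -3.5, 0, 0, 0, 1], [0, 0, -3.5, 0, 0, 0, 1], [0, 0, -3.5, 0, 0, 0, 1], [0, 0, 0, 0, 0, 0, 1]])

```text
clock: 15.9
position: [0.6519, 0.0435, 0.1709]
tcp_rot: [[0.992, -0.13, -0.007], [-0.13, -0.992, -0.002], [-0.007, 0.003, -1.0]]
contact_force: [1.4, -0.6, 0.4]
opening: 0.0376
```

```bash
python3 - <<'E'
from h import *
plan([*nest(-31,.081),.15],-31,1)
E
```

```text
t 15.9 p [0.6519 0.0435 0.1709] yaw -7.5 open 0.0376 q [ 21.  21.  -6.  -0. -63.  62.] rows 11
[[0.05,3.56,0.2,0,0.001,0.037,1],[0.18,3.56,0.2,0,0.001,0.037,1],[0.32,3.55,0.2,0,0.001,0.037,1],[0.45,3.53,0.2,0,0.001,0.037,1],[0.58,3.51,0.2,0,0.001,0.037,1],[0.71,3.49,0.19,0,0.001,0.037,1],[0.84,3.46,0.19,0,0.001,0.037,1],[0.97,3.43,0.19,0,0.001,0.037,1],[1.1,3.39,0.19,0,0.001,0.037,1],[1.22,3.35,0.19,0,0.001,0.037,1],[1.35,3.3,0.19,0,0.001,0.037,1]]
```

>>> jog_arm(commands=[[0.05, 3.5, 0.1, 0, 0, 0.037, 1], [0.2, 3.5, 0.1, 0, 0, 0.037, 1], [0.3, 3.5, 0.1, 0, 0, 0.037, 1], [0.45, 3.5, 0.1, 0, 0, 0.037, 1], [0.6, 3.5, 0.1, 0, 0, 0.037, 1], [0.7, 3.5, 0.1, 0, 0, 0.037, 1], [0.85, 3.4, 0.1, 0, 0, 0.037, 1], [0.95, 3.4, 0.1, 0, 0, 0.037, 1], [1.1, 3.4, 0.1, 0, 0, 0.037, 1], [1.2, 3.3, 0.1, 0, 0, 0.037, 1], [1.3, 3, 0.1, 0, 0, 0.037, 1], [0, 0, 0, 0, 0, 0, 1]])

```text
clock: 16.9
position: [0.6069, -0.3527, 0.1619]
tcp_rot: [[0.852, -0.523, 0.003], [-0.523, -0.852, 0.001], [0.002, -0.003, -1.0]]
contact_force: [0.6, 0.8, -1.0]
opening: 0.0378
```

```bash
python3 - <<'E'
from h import *
plan([*nest(-31,.081),.085],-31,1)
E
```

```text
t 16.9 p [ 0.6069 -0.3527  0.1619] yaw -31.5 open 0.0378 q [-14.  25.  -0.  -0. -64.  73.] rows 3
[[-0.14,-0.18,2.57,-0.001,-0.001,-0.003,1],[-0.14,-0.19,2.57,-0.001,-0.001,-0.003,1],[-0.14,-0.19,2.57,-0.001,-0.001,-0.003,1]]
```

>>> jog_arm(commands=[[-0.15, -0.2, 2.6, 0, 0, 0, 1], [-0.15, -0.2, 2.6, 0, 0, -0.004, 1], [-0.15, -0.2, 2, 0, 0, -0.004, 1], [0, 0, 0.5, 0, 0, 0, 1], [0, 0, 0, 0, 0, 0, 1]])

```text
clock: 17.32
position: [0.6052, -0.3502, 0.0821]
tcp_rot: [[0.853, -0.522, 0.005], [-0.522, -0.853, 0.0], [0.004, -0.003, -1.0]]
contact_force: [0.5, -0.7, 0.5]
opening: 0.0377
```

```bash
python3 - <<'E'
from h import *
plan([*nest(-31,.081),.07],-31,1)
E
```

```text
t 17.32 p [ 0.6052 -0.3502  0.0821] yaw -31.5 open 0.0377 q [-14.  29.  -6.  -0. -55.  73.] rows 1
[[-0.13,-0.45,1.21,-0.003,-0.004,-0.009,1]]
```

>>> jog_arm(commands=[[-0.1, -0.45, 0.6, -0.003, -0.004, -0.009, 1], [0, 0, 0.5, 0, 0, 0, 1], [0, 0, 0, 0, 0, 0, 1]])

```text
clock: 17.57
position: [0.608, -0.3457, 0.0721]
tcp_rot: [[0.858, -0.513, 0.001], [-0.513, -0.858, -0.001], [0.001, 0.0, -1.0]]
contact_force: [-0.5, -0.9, -0.9]
opening: 0.038
```

```bash
python3 - <<'E'
from h import *
plan([*nest(-31,.081),.06],-31,1)
E
```

```text
t 17.57 p [ 0.608  -0.3457  0.0721] yaw -30.9 open 0.038 q [-14.  30.  -6.   0. -54.  73.] rows 1
[[-0.14,0.08,1.21,0,-0.001,0.002,1]]
```

>>> jog_arm(commands=[[-0.15, 0.1, 0.5, 0, 0, 0, 1], [0, 0, 0.4, 0, 0, 0, 1], [0, 0, 0, 0, 0, 0, 1]])

```text
clock: 17.82
position: [0.6078, -0.3457, 0.0647]
tcp_rot: [[0.859, -0.512, 0.005], [-0.512, -0.859, -0.002], [0.005, -0.0, -1.0]]
contact_force: [-0.7, -0.2, -0.4]
opening: 0.0375
```

```bash
python3 - <<'E'
from h import *
plan([*nest(-31,.081),.059],-31,1)
cal=calibration('wrist');im,d=grab_frame('wrist');save('w8',im)
E
```

```text
t 17.82 p [ 0.6078 -0.3457  0.0647] yaw -30.8 open 0.0375 q [-14.  30.  -7.   0. -53.  73.] rows 1
[[-0.12,0.07,0.57,-0,-0.005,0.003,1]]
```

View pics/w8.png

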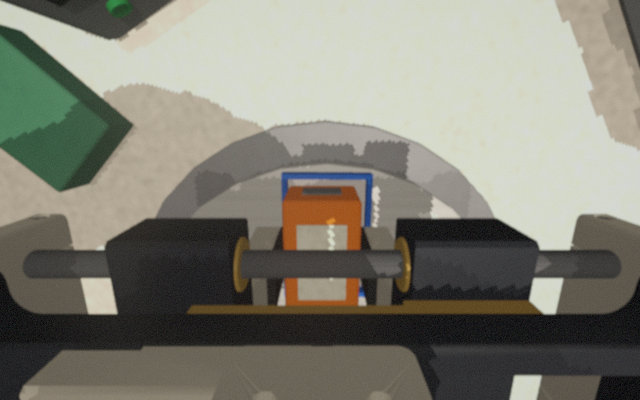

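>>> jog_arm(commands=[[-0.1, 0.15, 0.35, 0, -0.004, 0, 1], [0, 0, 0.3, 0, 0, 0, 1], [0, 0, 0, 0, 0, 0, 1]])

```text
clock: 18.12
position: [0.6066, -0.3469, 0.059]
tcp_rot: [[0.859, -0.512, 0.002], [-0.512, -0.859, -0.001], [0.002, -0.001, -1.0]]
contact_force: [-0.6, -0.2, -0.3]
opening: 0.0378
```

```bash
python3 - <<'E'
from h import *
plan([*nest(-31,.081),.059],-31,1)
cal=calibration('wrist');im,d=grab_frame('wrist');save('w9',im[130:330,200:450])
E
```

```text
t 18.12 p [ 0.6066 -0.3469  0.059 ] yaw -30.8 open 0.0378 q [-14.  30.  -7.   0. -52.  73.] rows 1
[[-0.07,-0.09,0,-0.001,-0.002,0.003,1]]
```

View pics/w9.png

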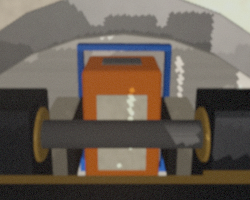

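Centred in the rim with the bottom about at the floor; I'll release and go back up.

>>> jog_arm(commands=[[0, 0, 0, 0, 0, 0, 0.5], [0, 0, 0, 0, 0, 0, 0.35], [0, 0, 0, 0, 0, 0, 0.35], [0, 0, 0, 0, 0, 0, 0.35], [0, 0, -2, 0, 0, 0, 0.35], [0, 0, -3.5, 0, 0, 0, 0.35], [0, 0, -3.5, 0, 0, 0, 0.35], [0, 0, -3.5, 0, 0, 0, 0.2], [0, 0, 0, 0, 0, 0, 0.2]])

```text
clock: 18.92
position: [0.6051, -0.3471, 0.1873]
tcp_rot: [[0.859, -0.512, -0.003], [-0.512, -0.859, -0.0], [-0.002, 0.002, -1.0]]
contact_force: [0.8, -1.1, 2.9]
opening: 0.0656
```

```bash
python3 - <<'E'
from h import *
modw('w10')
plan([.439,.042,.18],-4.5,0)
im,d=grab_frame('top')
for o in modules(im,d,calibration('top')): print([np.round(x,3) for x in o])
E
```

```text
[array([320., 189.]), np.float64(0.607), np.float64(-0.345), np.float64(0.08), np.float64(62.42), np.float64(37.268), np.float64(-30.868)]
[array([242., 232.]), np.float64(0.609), np.float64(-0.26), np.float64(0.079), np.float64(67.782), np.float64(25.007), np.float64(59.228)]
t 18.97 p [ 0.6041 -0.3463  0.1841] yaw -30.9 open 0.068 q [-14.  24.   1.  -0. -67.  73.] rows 12
[[-2.84,-2.07,0.05,-0,0,-0.038,0],[-2.76,-2.18,0.05,-0,0,-0.038,0],[-2.67,-2.28,0.04,-0,0,-0.038,0],[-2.58,-2.38,0.04,-0,0,-0.038,0],[-2.49,-2.48,0.04,-0,0,-0.038,0],[-2.39,-2.58,0.04,-0,0,-0.038,0],[-2.29,-2.67,0.04,-0,0,-0.038,0],[-2.19,-2.75,0.04,-0,0,-0.038,0],[-2.08,-2.83,0.04,-0,0,-0.038,0],[-1.97,-2.91,0.04,-0,0,-0.038,0],[-1.86,-2.98,0.04,-0,0,-0.038,0],[-1.74,-3.05,0.04,-0,0,-0.038,0]]
[array([333., 186.]), np.float64(0.504), np.float64(-0.001), np.float64(0.111), np.float64(1500.094), np.float64(878.654), np.float64(-89.948)]
[array([454., 203.]), np.float64(0.604), np.float64(-0.344), np.float64(0.084), np.float64(63.758), np.float64(36.884), np.float64(-33.017)]
[array([325., 251.]), np.float64(0.448), np.float64(0.045), np.float64(0.038), np.float64(62.683), np.float64(34.908), np.float64(-4.034)]
[array([443., 253.]), np.float64(0.454), np.float64(-0.311), np.float64(0.083), np.float64(62.453), np.float64(37.019), np.float64(3.602)]
```

View pics/w10.png

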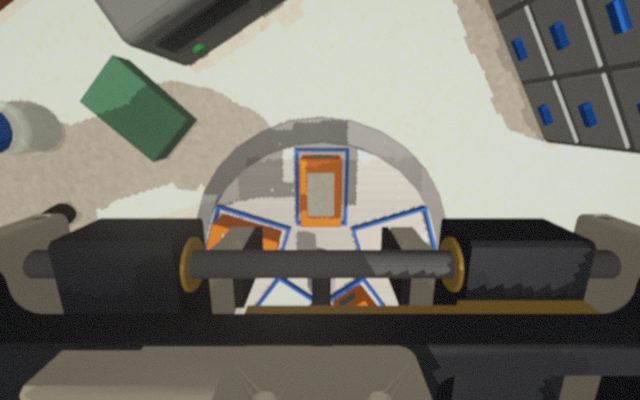

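Module 3 lies in its nest (321,190), the first two are in theirs, and the last one has not moved at (0.451, 0.046).

>>> jog_arm(commands=[[-2.8, -2.1, 0, 0, 0, -0.038, 0], [-2.8, -2.2, 0, 0, 0, -0.038, 0], [-2.7, -2.3, 0, 0, 0, -0.038, 0], [-2.6, -2.4, 0, 0, 0, -0.038, 0], [-2.5, -2.5, 0, 0, 0, -0.038, 0], [-2.4, -2.6, 0, 0, 0, -0.038, 0], [-2.3, -2.7, 0, 0, 0, -0.038, 0], [-2.2, -2.75, 0, 0, 0, -0.038, 0], [-2.1, -2.8, 0, 0, 0, -0.038, 0], [-2, -2.9, 0, 0, 0, -0.038, 0], [-1.85, -2.9, 0, 0, 0, -0.038, 0], [-1, -2.5, 0, 0, 0, -0.038, 0]])

```text
clock: 20.02
position: [0.4284, 0.0455, 0.1709]
tcp_rot: [[0.997, -0.073, -0.027], [-0.073, -0.997, 0.004], [-0.027, -0.002, -1.0]]
contact_force: [0.8, 0.2, 0.0]
opening: 0.0874
```

>>> jog_arm(commands=[[0, 0, 0, 0, 0, 0, 0], [0, 0, 0, 0, 0, 0, 0]])

```text
clock: 20.18
position: [0.426, 0.0494, 0.1701]
tcp_rot: [[0.998, -0.065, -0.027], [-0.065, -0.998, 0.004], [-0.028, -0.002, -1.0]]
contact_force: [-0.9, 0.5, 0.3]
opening: 0.0875
```

```bash
python3 - <<'E'
from h import *
modw('w11')
plan([.451,.046,.055],-4.5,0)
E
```

```text
[array([326., 159.]), np.float64(0.452), np.float64(0.046), np.float64(0.035), np.float64(61.993), np.float64(36.768), np.float64(-4.401)]
t 20.23 p [0.4262 0.049  0.1701] yaw -3.8 open 0.0879 q [ 32.   1. -32.  -1. -59.  55.] rows 4
[[0.7,0.04,2.86,-0,0.007,0.003,0],[0.68,0.04,2.86,-0,0.007,0.003,0],[0.66,0.03,2.87,-0,0.007,0.003,0],[0.64,0.03,2.87,-0,0.007,0.003,0]]
```

>>> jog_arm(commands=[[0.7, 0.05, 2.9, 0, 0.007, 0.003, 0], [0.7, 0.05, 2.9, 0, 0.007, 0.003, 0], [0.65, 0.05, 2.9, 0, 0.007, 0.003, 0], [0.6, 0.05, 2, 0, 0.007, 0, 0.2], [0, 0, 0.4, 0, 0, 0, 0.2], [0, 0, 0, 0, 0, 0, 0.2]])

```text
clock: 20.73
position: [0.4537, 0.0411, 0.0545]
tcp_rot: [[0.997, -0.083, 0.003], [-0.083, -0.997, 0.002], [0.003, -0.002, -1.0]]
contact_force: [0.8, 0.6, -0.1]
opening: 0.0738
```

```bash
python3 - <<'E'
from h import *
plan([.452,.046,.0125],-4.4,0)
E
```

```text
t 20.73 p [0.4537 0.0411 0.0545] yaw -4.7 open 0.0738 q [ 30.  11. -39.  -0. -39.  55.] rows 2
[[-0.11,-0.23,2.1,-0.001,-0.002,-0.003,0],[-0.11,-0.24,2.1,-0.001,-0.002,-0.003,0]]
```

>>> jog_arm(commands=[[-0.2, -0.45, 1, 0, -0.003, -0.005, 0.2], [0, 0, 1.6, 0, 0, 0, 0.2], [0, 0, 1, 0, 0, 0, 0.2], [0, 0, 0.3, 0, 0, 0, 0.2], [0, 0, 0, 0, 0, 0, 0.3]])

```text
clock: 21.15
position: [0.4543, 0.046, 0.0164]
tcp_rot: [[0.997, -0.081, 0.004], [-0.081, -0.997, 0.004], [0.003, -0.005, -1.0]]
contact_force: [0.6, 0.1, -0.2]
opening: 0.0673
```

```bash
python3 - <<'E'
from h import *
plan([.452,.046,.0125],-4.4,0)
E
```

```text
t 21.15 p [0.4543 0.046  0.0164] yaw -4.6 open 0.0673 q [ 31.  15. -41.  -0. -33.  55.] rows 1
[[-0.23,0.02,0.39,-0.005,-0.003,-0.004,0]]
```

>>> jog_arm(commands=[[-0.2, 0, 0.35, -0.005, -0.003, -0.004, 0.4], [0, 0, 0, 0, 0, 0, 0.4], [0, 0, 0, 0, 0, 0, 0.5], [0, 0, 0, 0, 0, 0, 1], [0, 0, 0, 0, 0, 0, 1], [0, 0, 0, 0, 0, 0, 1], [0, 0, 0, 0, 0, 0, 1]])

```text
clock: 21.73
position: [0.454, 0.0475, 0.016]
tcp_rot: [[0.997, -0.075, 0.005], [-0.075, -0.997, 0.002], [0.005, -0.002, -1.0]]
contact_force: [-0.3, 0.6, -0.6]
opening: 0.0375
```

```bash
python3 - <<'E'
from h import *
plan([.452,.046,.17],-4.4,1)
E
```

```text
t 21.73 p [0.454  0.0475 0.016 ] yaw -4.3 open 0.0375 q [ 31.  15. -41.   0. -33.  55.] rows 5
[[-0.02,0.03,-3.08,-0,-0.001,0,1],[-0.03,0.03,-3.08,-0,-0.001,0,1],[-0.03,0.03,-3.08,-0,-0.001,0,1],[-0.03,0.03,-3.08,-0,-0.001,0,1],[-0.04,0.03,-3.08,-0,-0.001,0,1]]
```

>>> jog_arm(commands=[[0, 0, -1.5, 0, 0, 0, 1], [0, 0, -3.3, 0, 0, 0, 1], [0, 0, -3.3, 0, 0, 0, 1], [0, 0, -3.3, 0, 0, 0, 1], [0, 0, -3, 0, 0, 0, 1], [0, 0, 0, 0, 0, 0, 1]])

```text
clock: 22.23
position: [0.4513, 0.0457, 0.1647]
tcp_rot: [[0.997, -0.076, -0.001], [-0.076, -0.997, -0.002], [-0.001, 0.002, -1.0]]
contact_force: [0.8, 0.5, -0.7]
opening: 0.0377
```

```bash
python3 - <<'E'
from h import *
plan([*nest(113,.078),.14],-67,1)
E
```

```text
t 22.23 p [0.4513 0.0457 0.1647] yaw -4.4 open 0.0377 q [ 31.   2. -31.   0. -56.  55.] rows 10
[[0.76,2.73,0.25,0,-0,0.109,1],[1.06,2.63,0.25,0,-0,0.109,1],[1.34,2.5,0.25,0,-0,0.109,1],[1.6,2.34,0.25,0,-0,0.109,1],[1.85,2.15,0.25,0,-0,0.109,1],[2.07,1.93,0.25,0,-0,0.109,1],[2.27,1.7,0.25,0,-0,0.109,1],[2.44,1.44,0.25,0,-0,0.109,1],[2.58,1.17,0.25,0,-0,0.109,1],[2.69,0.88,0.25,0,-0,0.109,1]]
```

>>> jog_arm(commands=[[0.75, 2.7, 0.1, 0, 0, 0.109, 1], [1.05, 2.6, 0.1, 0, 0, 0.109, 1], [1.35, 2.5, 0.1, 0, 0, 0.109, 1], [1.6, 2.3, 0.1, 0, 0, 0.109, 1], [1.85, 2.1, 0.1, 0, 0, 0.109, 1], [2.1, 1.9, 0.1, 0, 0, 0.109, 1], [2.3, 1.7, 0.1, 0, 0, 0.109, 1], [2.4, 1.4, 0.1, 0, 0, 0.109, 1], [2.5, 1.2, 0.1, 0, 0, 0.109, 1], [2.5, 0.9, 0.1, 0, 0, 0.109, 1], [0, 0, 0, 0, 0, 0, 1]])

```text
clock: 23.15
position: [0.5055, -0.2392, 0.1563]
tcp_rot: [[0.349, -0.937, 0.009], [-0.937, -0.349, 0.004], [-0.0, -0.01, -1.0]]
contact_force: [-0.1, -0.4, 0.4]
opening: 0.0376
```

```bash
python3 - <<'E'
from h import *
plan([*nest(113,.078),.09],-67,1)
E
```

```text
t 23.15 p [ 0.5055 -0.2392  0.1563] yaw -69.6 open 0.0376 q [ -5.  13. -20.  -0. -57.  26.] rows 2
[[-0.31,-0.14,3.32,-0.005,0,-0.023,1],[-0.3,-0.16,3.32,-0.005,0,-0.023,1]]
```

>>> jog_arm(commands=[[-0.2, -0.1, 2.2, -0.003, 0, -0.015, 1], [-0.2, -0.1, 2.2, -0.003, 0, -0.015, 1], [-0.2, -0.1, 1.5, -0.003, 0, -0.015, 1], [0, 0, 0.5, 0, 0, 0, 1], [0, 0, 0, 0, 0, 0, 1]])

```text
clock: 23.57
position: [0.506, -0.2352, 0.0891]
tcp_rot: [[0.387, -0.922, 0.001], [-0.922, -0.387, 0.0], [0.0, -0.001, -1.0]]
contact_force: [-0.1, -0.7, -0.3]
opening: 0.0379
```

```bash
python3 - <<'E'
from h import *
plan([*nest(113,.078),.075],-67,1)
E
```

```text
t 23.57 p [ 0.506  -0.2352  0.0891] yaw -67.3 open 0.0379 q [ -5.  17. -24.  -0. -49.  28.] rows 1
[[-0.25,-0.16,1.41,-0.001,-0,-0.004,1]]
```

>>> jog_arm(commands=[[-0.25, -0.15, 0.8, 0, 0, -0.004, 1], [0, 0, 0.6, 0, 0, 0, 1], [0, 0, 0.1, 0, 0, 0, 1]])

```text
clock: 23.82
position: [0.5074, -0.2319, 0.0745]
tcp_rot: [[0.391, -0.92, 0.003], [-0.92, -0.391, -0.0], [0.001, -0.003, -1.0]]
contact_force: [-0.4, -0.9, -1.4]
opening: 0.0374
```

```bash
python3 - <<'E'
from h import *
plan([*nest(113,.078),.066],-67,1)
cal=calibration('wrist');im,d=grab_frame('wrist');save('w12',im)
E
```

```text
t 23.82 p [ 0.5074 -0.2319  0.0745] yaw -67.0 open 0.0374 q [ -4.  18. -25.  -0. -46.  27.] rows 1
[[-0.01,0.09,0.85,-0.003,-0.001,0,1]]
```

View pics/w12.png

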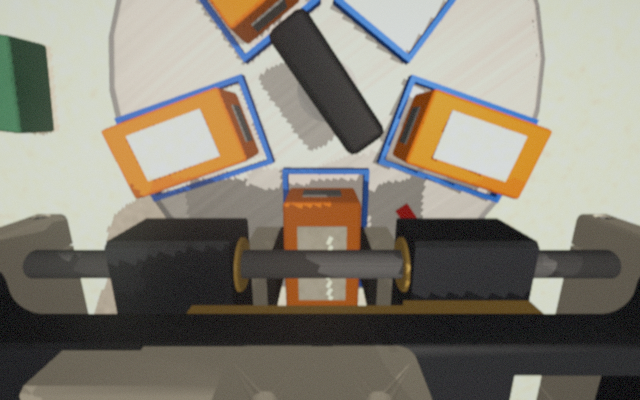

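>>> jog_arm(commands=[[0, 0.15, 0.5, 0, 0, 0, 1], [0, 0, 0.4, 0, 0, 0, 1], [0, 0, 0.1, 0, 0, 0, 1]])

```text
clock: 24.12
position: [0.5072, -0.2326, 0.0654]
tcp_rot: [[0.391, -0.92, 0.006], [-0.92, -0.391, -0.001], [0.003, -0.006, -1.0]]
contact_force: [-0.4, -0.2, -0.7]
opening: 0.0378
```

```bash
python3 - <<'E'
from h import *
plan([*nest(113,.078),.062],-67,1)
cal=calibration('wrist');im,d=grab_frame('wrist');save('w13',im[130:330,200:450])
E
```

```text
t 24.12 p [ 0.5072 -0.2326  0.0654] yaw -67.0 open 0.0378 q [ -5.  19. -26.   0. -45.  28.] rows 1
[[-0.06,0.05,0.34,-0.006,-0.003,0.001,1]]
```

View pics/w13.png

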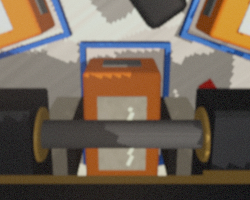

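>>> jog_arm(commands=[[0, 0.05, 0.25, -0.005, -0.003, 0, 1], [0, 0, 0.15, 0, 0, 0, 1], [0, 0, 0.1, 0, 0, 0, 1]])

```text
clock: 24.42
position: [0.507, -0.233, 0.0606]
tcp_rot: [[0.391, -0.92, 0.001], [-0.92, -0.391, 0.0], [0.0, -0.001, -1.0]]
contact_force: [-0.3, 0.4, 1.3]
opening: 0.0376
```

```bash
python3 - <<'E'
from h import *
plan([*nest(113,.078),.06],-67,1);print(state()['contact_force'])
E
```

```text
t 24.42 p [ 0.507  -0.233   0.0606] yaw -67.0 open 0.0376 q [ -5.  19. -26.  -0. -45.  28.] rows 1
[[-0.09,0.01,0.06,-0.001,-0,0.001,1]]
[-0.2806766   0.41988043  1.31258231]
```

Contact is just beginning, in line with the 16 mm offset. I'll release and then line up on the hub.

>>> jog_arm(commands=[[0, 0, 0, 0, 0, 0, 0.5], [0, 0, 0, 0, 0, 0, 0.35], [0, 0, 0, 0, 0, 0, 0.35], [0, 0, 0, 0, 0, 0, 0.35], [0, 0, -2, 0, 0, 0, 0.35], [0, 0, -3.5, 0, 0, 0, 0.35], [0, 0, -3.5, 0, 0, 0, 0.35], [-2, 0, -3, 0, 0, 0, 0.4], [-3, 0, -1, 0, 0, 0, 0.4], [-1.5, 0, 0, 0, 0, 0, 0.4], [0, 0, 0, 0, 0, 0, 0.4]])

```text
clock: 25.33
position: [0.4806, -0.1724, 0.1965]
tcp_rot: [[0.388, -0.921, -0.001], [-0.921, -0.388, 0.001], [-0.001, 0.0, -1.0]]
contact_force: [-0.1, -0.7, -0.3]
opening: 0.0527
```

```bash
python3 - <<'E'
from h import *
cal,im,d=modw('w14')
P=pts(cal,d);m=(im.max(-1)<75)&(d>0)&(P[...,2]>.112)&(P[...,2]<.13)&(np.hypot(P[...,0]-HUB[0],P[...,1]-HUB[1])<.05)
if m.sum()>5: print('bar',cv2.minAreaRect((P[m][:,:2]*1000).astype(np.float32)),np.median(P[m][:,2]),m.sum())
print(tray(im,d,cal,(0,0,640,215)))
plan([*HUB,.18],-31,.4)
E
```

```text
[array([235.,  56.]), np.float64(0.597), np.float64(-0.251), np.float64(0.08), np.float64(63.151), np.float64(37.54), np.float64(42.215)]
[array([398.,  69.]), np.float64(0.458), np.float64(-0.31), np.float64(0.079), np.float64(63.119), np.float64(37.384), np.float64(4.619)]
[array([318., 129.]), np.float64(0.507), np.float64(-0.229), np.float64(0.08), np.float64(61.627), np.float64(37.093), np.float64(-66.901)]
bar ((529.6001586914062, -299.1067199707031), (15.275674819946289, 34.543006896972656), 58.42246627807617) 0.12079235391669552 1062
(array([ 0.53017078, -0.2497033 ,  0.80256063]), np.float64(0.009797530603181746), 1605)
t 25.38 p [ 0.4812 -0.1731  0.1965] yaw -67.1 open 0.0531 q [  2.   6. -22.  -0. -61.  21.] rows 6
[[2.37,-0.01,0.27,0,0,-0.105,0.4],[2.36,0.24,0.27,0,0,-0.105,0.4],[2.32,0.49,0.27,0,0,-0.105,0.4],[2.26,0.73,0.27,0,0,-0.105,0.4],[2.17,0.96,0.28,0,0,-0.105,0.4],[2.06,1.18,0.28,0,0,-0.105,0.4]]
```

View pics/w14.png

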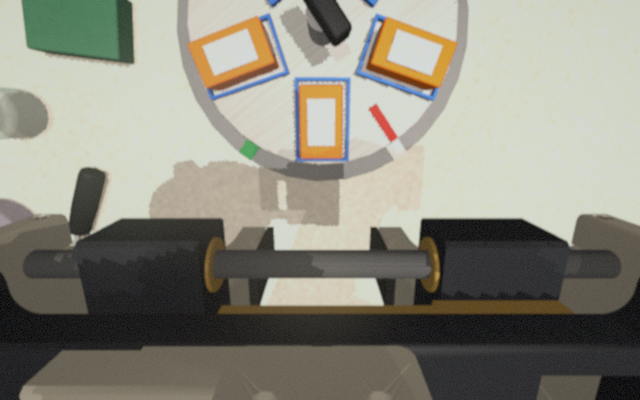

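All four modules lie in nests, with tops at 79–80 mm. Next, the hub bar.

>>> jog_arm(commands=[[2.4, 0, 0.2, 0, 0, -0.105, 0.45], [2.35, 0.25, 0.2, 0, 0, -0.105, 0.45], [2.3, 0.5, 0.2, 0, 0, -0.105, 0.45], [2.25, 0.7, 0.2, 0, 0, -0.105, 0.45], [2.2, 0.95, 0.2, 0, 0, -0.105, 0.45], [1.8, 1.1, 0.2, 0, 0, -0.105, 0.45], [0, 0, 0, 0, 0, 0, 0.45], [0, 0, 0, 0, 0, 0, 0.45]])

```text
clock: 26.05
position: [0.539, -0.3112, 0.18]
tcp_rot: [[0.873, -0.487, -0.004], [-0.487, -0.873, 0.001], [-0.004, 0.001, -1.0]]
contact_force: [-0.9, 0.1, 0.5]
opening: 0.0482
```

```bash
python3 - <<'E'
from h import *
plan([*HUB,.135],-31,.45)
E
```

```text
t 26.05 p [ 0.539  -0.3112  0.18  ] yaw -29.2 open 0.0482 q [-12.  18. -10.  -0. -63.  73.] rows 2
[[-0.25,-0.27,2.25,0.001,0.002,0.016,0.45],[-0.26,-0.26,2.25,0.001,0.002,0.016,0.45]]
```

>>> jog_arm(commands=[[-0.25, -0.25, 2, 0, 0, 0.016, 0.4], [-0.25, -0.25, 1.7, 0, 0, 0.016, 0.4], [0, 0, 0.3, 0, 0, 0, 0.4], [0, 0, 0, 0, 0, 0, 0.4]])

```text
clock: 26.38
position: [0.536, -0.3056, 0.1371]
tcp_rot: [[0.853, -0.522, -0.006], [-0.522, -0.853, 0.001], [-0.006, 0.003, -1.0]]
contact_force: [0.4, 0.3, 0.2]
opening: 0.0522
```

```bash
python3 - <<'E'
from h import *
plan([*HUB,.093],-31,.45)
cal=calibration('wrist');im,d=grab_frame('wrist');save('w15',im)
E
```

```text
t 26.38 p [ 0.536  -0.3056  0.1371] yaw -31.5 open 0.0522 q [-12.  19. -14.   0. -58.  70.] rows 2
[[0.02,-0.1,2.21,0.001,0.003,-0.004,0.45],[0.01,-0.1,2.21,0.001,0.003,-0.004,0.45]]
```

View pics/w15.png

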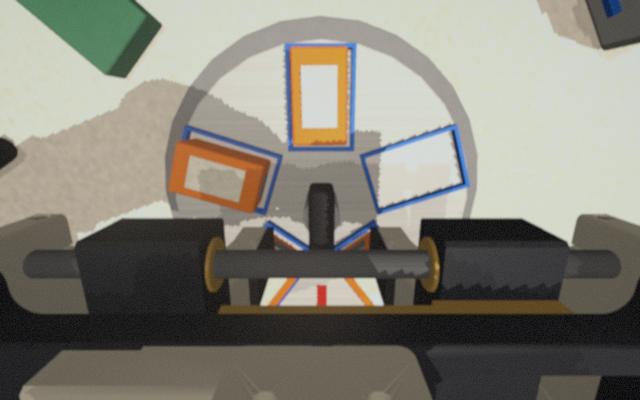

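The bar is centred between the fingers at (320,215). Going down.

>>> jog_arm(commands=[[0, -0.1, 2, 0, 0.003, 0, 0.4], [0, -0.1, 1.6, 0, 0.003, 0, 0.4], [0, 0, 0.4, 0, 0, 0, 0.4], [0, 0, 0, 0, 0, 0, 0.4]])

```text
clock: 26.77
position: [0.5397, -0.3044, 0.1012]
tcp_rot: [[0.854, -0.52, 0.005], [-0.52, -0.854, -0.005], [0.007, 0.001, -1.0]]
contact_force: [-0.5, 0.9, 0.4]
opening: 0.0526
```

```bash
python3 - <<'E'
from h import *
plan([*HUB,.093],-31,.45)
E
```

```text
t 26.77 p [ 0.5397 -0.3044  0.1012] yaw -31.4 open 0.0526 q [-11.  21. -16.   0. -52.  70.] rows 1
[[-0.26,0.1,0.82,0.001,-0.007,-0.006,0.45]]
```

>>> jog_arm(commands=[[-0.25, 0.05, 0.5, 0, -0.006, -0.005, 0.5], [0, 0, 0.2, 0, 0, 0, 0.5], [0, 0, 0, 0, 0, 0, 0.6], [0, 0, 0, 0, 0, 0, 0.6]])

```text
clock: 27.1
position: [0.5389, -0.3041, 0.0974]
tcp_rot: [[0.857, -0.515, 0.003], [-0.515, -0.857, -0.003], [0.004, 0.001, -1.0]]
contact_force: [-0.2, 0.3, -0.5]
opening: 0.0373
```

```bash
python3 - <<'E'
from h import *
plan([*HUB,.093],-31,.45)
E
```

```text
t 27.1 p [ 0.5389 -0.3041  0.0974] yaw -31.0 open 0.0373 q [-11.  21. -16.   0. -52.  70.] rows 1
[[-0.17,0.09,0.44,0.001,-0.004,0,0.45]]
```

>>> jog_arm(commands=[[-0.17, 0.05, 0.2, 0, -0.004, 0, 0.8], [0, 0, 0, 0, 0, 0, 1], [0, 0, 0, 0, 0, 0, 1], [0, 0, 0, 0, 0, 0, 1], [0, 0, 0, 0, 0, 0, 1]], squeeze=25)

```text
clock: 27.52
position: [0.5366, -0.3059, 0.0966]
tcp_rot: [[0.857, -0.515, -0.0], [-0.515, -0.857, -0.003], [0.002, 0.003, -1.0]]
contact_force: [3.6, 10.4, 1.9]
opening: 0.0156
```

>>> jog_arm(commands=[[0, 0, 0, 0, 0, 0.1, 1], [0, 0, 0, 0, 0, 0.1, 1], [0, 0, 0, 0, 0, 0.1, 1]])

```text
clock: 27.77
position: [0.5365, -0.306, 0.0966]
tcp_rot: [[0.661, -0.75, -0.0], [-0.75, -0.661, -0.003], [0.002, 0.002, -1.0]]
contact_force: [-0.5, -1.2, -0.9]
opening: 0.0155
```

>>> jog_arm(commands=[[0, 0, 0, 0, 0, 0.1, 1], [0, 0, 0, 0, 0, 0.1, 1], [0, 0, 0, 0, 0, 0.1, 1], [0, 0, 0, 0, 0, 0.1, 1], [0, 0, 0, 0, 0, 0.1, 1], [0, 0, 0, 0, 0, 0.1, 1]])

```text
clock: 28.27
position: [0.536, -0.3062, 0.0966]
tcp_rot: [[0.092, -0.996, -0.001], [-0.996, -0.092, -0.003], [0.003, 0.001, -1.0]]
contact_force: [-0.0, -0.9, 0.3]
opening: 0.0159
```

```bash
python3 - <<'E'
from h import *
plan([*HUB,.0966],-103,1);s=state();print(s['contact_force'],s['wrist_torque'])
E
```

```text
t 28.27 p [ 0.536  -0.3062  0.0966] yaw -84.7 open 0.0159 q [-12.  21. -16.   0. -52.  17.] rows 3
[[-0.07,-0.04,0,0,-0.001,0.106,1],[-0.07,-0.03,0,0,-0.001,0.106,1],[-0.08,-0.03,0,0,-0.001,0.106,1]]
[-0.03088022 -0.86069612  0.31353047] [-0.02616672  0.05646412 -0.04513214]
```

>>> jog_arm(commands=[[0, 0, 0, 0, 0, 0.106, 1], [0, 0, 0, 0, 0, 0.106, 1], [0, 0, 0, 0, 0, 0.106, 1], [0, 0, 0, 0, 0, 0, 1], [0, 0, 0, 0, 0, 0, 1]])

```text
clock: 28.68
position: [0.5357, -0.3062, 0.0967]
tcp_rot: [[-0.242, -0.97, -0.001], [-0.97, 0.242, -0.003], [0.003, 0.001, -1.0]]
contact_force: [-0.4, -0.4, -0.0]
opening: 0.0155
```

```bash
python3 - <<'E'
from h import *
plan([*HUB,.0966],-103,1);s=state();print(s['contact_force'],s['wrist_torque'])
E
```

```text
t 28.68 p [ 0.5357 -0.3062  0.0967] yaw -104.0 open 0.0155 q [-12.  21. -16.   0. -52.  -3.] rows 1
[[-0.24,-0.07,0.01,0.001,-0.003,-0.018,1]]
[-0.35445925 -0.42109759 -0.02168649] [-0.04427295 -0.1107767   0.16839435]
```

>>> jog_arm(commands=[[0, 0, 0, 0, 0, -0.018, 1], [0, 0, 0, 0, 0, 0, 0.7], [0, 0, 0, 0, 0, 0, 0.5], [0, 0, 0, 0, 0, 0, 0.45], [0, 0, 0, 0, 0, 0, 0.45], [0, 0, -1.5, 0, 0, 0, 0.45], [0, 0, -3.5, 0, 0, 0, 0.4], [0, 0, -3.5, 0, 0, 0, 0.4], [0, 0, -3.5, 0, 0, 0, 0.2], [0, 0, 0, 0, 0, 0, 0]])

```text
clock: 29.52
position: [0.5342, -0.3054, 0.2188]
tcp_rot: [[-0.21, -0.978, -0.008], [-0.978, 0.21, -0.002], [0.004, 0.008, -1.0]]
contact_force: [1.8, -0.4, 2.3]
opening: 0.0608
```

```bash
python3 - <<'E'
from h import *
for n in ['scene']:
    cal=calibration(n);im,d=grab_frame(n);save('s2',cv2.resize(im[130:290,120:520],(800,320),interpolation=cv2.INTER_CUBIC))
cal,im,d=modw('w16')
plan([.39,.1,.25],0,0)
E
```

```text
[array([314., 116.]), np.float64(0.521), np.float64(-0.383), np.float64(0.08), np.float64(62.38), np.float64(36.504), np.float64(78.557)]
[array([241., 159.]), np.float64(0.606), np.float64(-0.345), np.float64(0.08), np.float64(63.29), np.float64(36.628), np.float64(-28.86)]
[array([352., 228.]), np.float64(0.508), np.float64(-0.241), np.float64(0.08), np.float64(44.123), np.float64(36.749), np.float64(-66.158)]
t 29.62 p [ 0.532  -0.304   0.2131] yaw -102.2 open 0.0681 q [-11.  16.  -8.   0. -67.  -1.] rows 15
[[-2.43,1.5,-0.23,0.001,0.001,-0.119,0],[-2.59,1.2,-0.23,0.001,0.001,-0.119,0],[-2.72,0.88,-0.23,0.001,0.001,-0.119,0],[-2.8,0.55,-0.24,0.001,0.001,-0.119,0],[-2.85,0.22,-0.24,0.001,0.001,-0.119,0],[-2.85,-0.12,-0.24,0.001,0.001,-0.119,0],[-2.82,-0.46,-0.24,0.001,0.001,-0.119,0],[-2.74,-0.79,-0.24,0.001,0.001,-0.119,0],[-2.63,-1.11,-0.25,0.001,0.001,-0.119,0],[-2.48,-1.42,-0.25,0.001,0.001,-0.119,0],[-2.29,-1.7,-0.25,0.001,0.001,-0.119,0],[-2.08,-1.96,-0.25,0.001,0.001,-0.119,0],[-1.83,-2.19,-0.25,0.001,0.001,-0.119,0],[-1.55,-2.39,-0.25,0.001,0.001,-0.119,0],[-1.26,-2.56,-0.25,0.001,0.001,-0.119,0]]
```

View pics/s2.png

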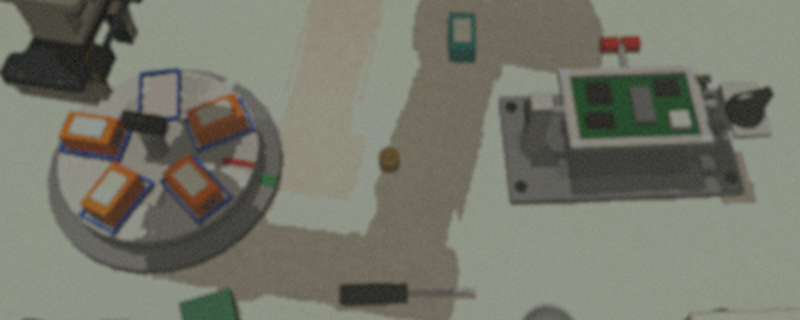

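View pics/w16.png

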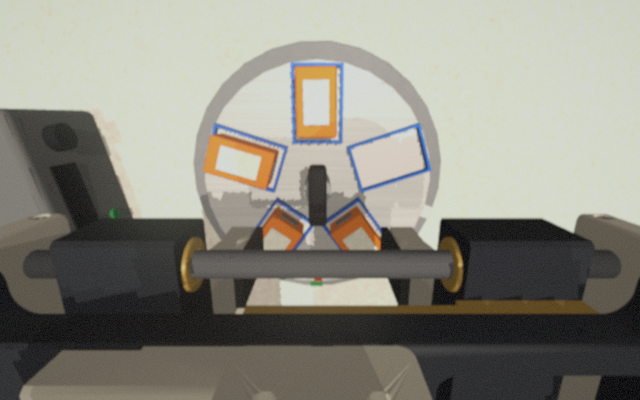

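Pointer (240,163 in the crop) now at the green mark (268,180), all modules seated. Now the lock knob.

```bash
python3 - <<'E'
from h import *
plan([.556,.39,.255],-77,.3)
E
```

```text
t 29.62 p [ 0.532  -0.304   0.2131] yaw -102.2 open 0.0681 q [-11.  16.  -8.   0. -67.  -1.] rows 19
[[-3.6,0.65,-0.21,0.001,0,-0.023,0.3],[-3.61,0.57,-0.22,0.001,0,-0.023,0.3],[-3.62,0.48,-0.22,0.001,0,-0.023,0.3],[-3.63,0.4,-0.22,0.001,0,-0.023,0.3],[-3.64,0.31,-0.22,0.001,0,-0.023,0.3],[-3.65,0.23,-0.22,0.001,0,-0.023,0.3],[-3.65,0.15,-0.22,0.001,0,-0.023,0.3],[-3.65,0.06,-0.22,0.001,0,-0.023,0.3],[-3.65,-0.02,-0.22,0.001,0,-0.023,0.3],[-3.65,-0.11,-0.22,0.001,0,-0.023,0.3],[-3.65,-0.19,-0.22,0.001,0,-0.023,0.3],[-3.64,-0.28,-0.22,0.001,0,-0.023,0.3],[-3.64,-0.36,-0.22,0.001,0,-0.023,0.3],[-3.63,-0.45,-0.22,0.001,0,-0.023,0.3],[-3.62,-0.53,-0.22,0.001,0,-0.023,0.3],[-3.6,-0.61,-0.22,0.001,0,-0.023,0.3],[-3.59,-0.7,-0.22,0.001,0,-0.023,0.3],[-3.57,-0.78,-0.22,0.001,0,-0.023,0.3],[-3.55,-0.86,-0.22,0.001,0,-0.023,0.3]]
```

>>> jog_arm(commands=[[-3.6, 0.65, -0.4, 0, 0, -0.023, 0.3], [-3.6, 0.55, -0.4, 0, 0, -0.023, 0.3], [-3.6, 0.5, -0.4, 0, 0, -0.023, 0.3], [-3.6, 0.4, -0.4, 0, 0, -0.023, 0.3], [-3.6, 0.3, -0.4, 0, 0, -0.023, 0.3], [-3.6, 0.2, -0.4, 0, 0, -0.023, 0.3], [-3.6, 0.15, -0.4, 0, 0, -0.023, 0.3], [-3.6, 0.05, -0.4, 0, 0, -0.023, 0.3], [-3.6, 0, -0.4, 0, 0, -0.023, 0.3], [-3.6, -0.1, -0.4, 0, 0, -0.023, 0.3], [-3.6, -0.2, -0.2, 0, 0, -0.023, 0.3], [-3.6, -0.3, 0, 0, 0, -0.023, 0.3]])

```text
clock: 30.62
position: [0.5385, 0.142, 0.2418]
tcp_rot: [[0.067, -0.997, -0.036], [-0.998, -0.067, 0.001], [-0.004, 0.036, -0.999]]
contact_force: [0.7, -0.8, -0.6]
opening: 0.0615
```

```bash
python3 - <<'E'
from h import *
plan([.556,.39,.25],-77,.3)
E
```

```text
t 30.62 p [0.5385 0.142  0.2418] yaw -86.2 open 0.0615 q [ 34.  10. -11.  -1. -71. -30.] rows 7
[[-3.52,-0.48,-0.12,0.005,0.001,-0.023,0.3],[-3.51,-0.56,-0.12,0.005,0.001,-0.023,0.3],[-3.49,-0.64,-0.12,0.005,0.001,-0.023,0.3],[-3.48,-0.72,-0.12,0.005,0.001,-0.023,0.3],[-3.46,-0.8,-0.12,0.005,0.001,-0.023,0.3],[-3.44,-0.88,-0.12,0.005,0.001,-0.023,0.3],[-3.42,-0.96,-0.12,0.005,0.001,-0.023,0.3]]
```

>>> jog_arm(commands=[[-3.5, -0.5, -0.2, 0.005, 0, -0.023, 0.4], [-3.5, -0.55, -0.2, 0.005, 0, -0.023, 0.4], [-3.5, -0.65, -0.2, 0.005, 0, -0.023, 0.4], [-3.5, -0.7, -0.2, 0.005, 0, -0.023, 0.4], [-3.4, -0.8, -0.2, 0.005, 0, -0.023, 0.4], [-3, -0.8, -0.2, 0.005, 0, -0.023, 0.4], [-1.5, -0.5, 0, 0.005, 0, -0.023, 0.4], [0, 0, 0, 0, 0, 0, 0.4]])

```text
clock: 31.28
position: [0.548, 0.3815, 0.2407]
tcp_rot: [[0.243, -0.97, -0.013], [-0.97, -0.243, -0.003], [-0.001, 0.014, -1.0]]
contact_force: [-0.1, -0.4, 0.3]
opening: 0.0524
```

```bash
cat >> h.py <<'E'
def knob(im,d,cal,c=(.557,.398),zr=(.15,.19)):
    P=pts(cal,d);m=(im.max(-1)<75)&(d>0)&(P[...,2]>zr[0])&(P[...,2]<zr[1])&(np.hypot(P[...,0]-c[0],P[...,1]-c[1])<.045)
    q=P[m]; zt=np.percentile(q[:,2],90); t=q[q[:,2]>zt-.006]
    (x,y),(w,h),a=cv2.minAreaRect((t[:,:2]*1000).astype(np.float32))
    if w<h: w,h,a=h,w,a+90
    cc=np.cov(t[:,:2].T);e=np.linalg.eigh(cc)[1][:,1]
    print('knob',round(x,1),round(y,1),round(w,1),round(h,1),'ang',round((a+90)%180-90,1),'pca',np.degrees(np.arctan2(e[1],e[0])).round(1),t.mean(0).round(4),zt.round(4),m.sum())
E
python3 - <<'E'
from h import *
cal=calibration('wrist');im,d=grab_frame('wrist');save('w17',im)
knob(im,d,cal)
for n in ['top']:
    z=np.load('/tmp/top0.npz');knob(z['im'],z['d'],{k:z[k] for k in z.files})
plan([.557,.398,.2],-77,.4)
E
```

```text
knob 556.5 398.2 43.3 13.9 ang -76.2 pca 104.5 [0.5562 0.3982 0.1648] 0.1659 797
knob 553.0 397.4 42.2 13.9 ang -71.3 pca 107.8 [0.5532 0.3988 0.1656] 0.1682 78
t 31.33 p [0.5478 0.3803 0.2404] yaw -76.0 open 0.0525 q [ 51.  20.   2.  -1. -72. -37.] rows 2
[[-0.75,-0.69,2.01,0.007,0,0.009,0.4],[-0.75,-0.67,2.01,0.007,0,0.009,0.4]]
```

View pics/w17.png

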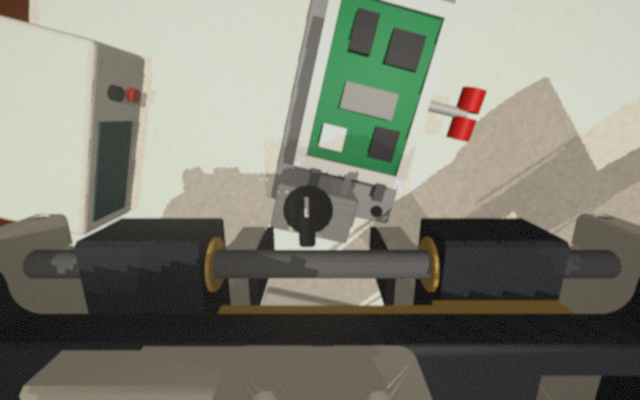

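The knob is at (307,210), with its bar vertical in the picture. Measured: (0.5565, 0.398), angle −76°.

>>> jog_arm(commands=[[-0.75, -0.7, 1.9, 0.007, 0, 0.005, 0.45], [-0.75, -0.7, 1.6, 0.007, 0, 0, 0.45], [0, 0, 0.3, 0, 0, 0, 0.45], [0, 0, 0, 0, 0, 0, 0.45]])

```text
clock: 31.67
position: [0.557, 0.3943, 0.1991]
tcp_rot: [[0.235, -0.972, -0.003], [-0.972, -0.235, -0.003], [0.002, 0.004, -1.0]]
contact_force: [0.2, 0.0, -0.0]
opening: 0.0483
```

```bash
python3 - <<'E'
from h import *
plan([.5565,.398,.170],-76,.45)
E
```

```text
t 31.67 p [0.557  0.3943 0.1991] yaw -76.4 open 0.0483 q [ 52.  22.  -0.  -0. -68. -38.] rows 1
[[-0.38,-0.05,2.91,0.004,-0.002,-0.007,0.45]]
```

>>> jog_arm(commands=[[-0.35, 0, 1.5, 0.004, 0, -0.007, 0.45], [0, 0, 1.2, 0, 0, 0, 0.45], [0, 0, 0.2, 0, 0, 0, 0.45], [0, 0, 0, 0, 0, 0, 0.45]])

```text
clock: 32.0
position: [0.5566, 0.3931, 0.1711]
tcp_rot: [[0.238, -0.971, 0.001], [-0.971, -0.238, -0.002], [0.002, -0.0, -1.0]]
contact_force: [-0.1, -0.5, -0.9]
opening: 0.0482
```

```bash
python3 - <<'E'
from h import *
plan([.5565,.398,.143],-76,.45)
cal=calibration('wrist');im,d=grab_frame('wrist');save('w18',im)
E
```

```text
t 32.0 p [0.5566 0.3931 0.1711] yaw -76.2 open 0.0482 q [ 52.  23.  -3.   0. -64. -38.] rows 1
[[-0.48,-0.1,2.81,-0,-0.002,-0.004,0.45]]
```

View pics/w18.png

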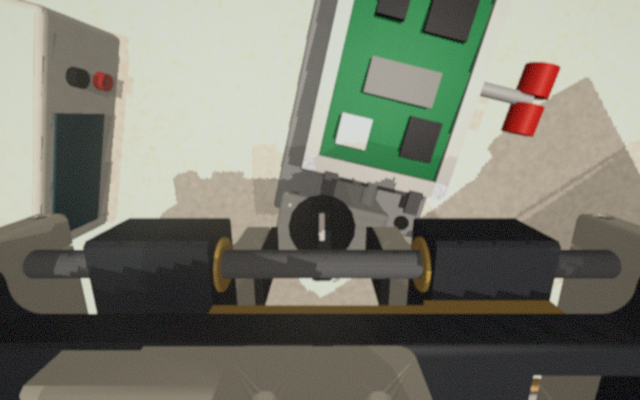

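>>> jog_arm(commands=[[-0.5, -0.1, 1, 0, 0, 0, 0.45], [-0.1, 0, 0.9, 0, 0, 0, 0.45], [0, 0, 0.5, 0, 0, 0, 0.5], [0, 0, 0, 0, 0, 0, 0.5]])

```text
clock: 32.38
position: [0.5573, 0.3999, 0.148]
tcp_rot: [[0.237, -0.971, 0.003], [-0.971, -0.237, 0.001], [0.0, -0.003, -1.0]]
contact_force: [0.0, 0.1, 0.4]
opening: 0.0443
```

```bash
python3 - <<'E'
from h import *
plan([.5565,.398,.143],-76,.45)
E
```

```text
t 32.38 p [0.5573 0.3999 0.148 ] yaw -76.3 open 0.0443 q [ 52.  24.  -4.   0. -61. -38.] rows 1
[[0.17,0.13,0.5,-0.003,-0,-0.005,0.45]]
```

>>> jog_arm(commands=[[0.15, 0.1, 0.45, -0.003, 0, -0.005, 0.6], [0, 0, 0, 0, 0, 0, 0.7], [0, 0, 0, 0, 0, 0, 0.7]])

```text
clock: 32.63
position: [0.5565, 0.3982, 0.1425]
tcp_rot: [[0.243, -0.97, -0.0], [-0.97, -0.243, -0.001], [0.001, 0.0, -1.0]]
contact_force: [0.7, 0.1, 0.5]
opening: 0.0299
```

```bash
python3 - <<'E'
from h import *
plan([.5565,.398,.142],-76,.45)
E
```

```text
t 32.63 p [0.5565 0.3982 0.1425] yaw -75.9 open 0.0299 q [ 52.  25.  -4.   0. -61. -38.] rows 1
[[0.01,0,0.05,0,-0.001,0.001,0.45]]
```

Exactly on target. Closing, then turning anticlockwise (negative wz).

>>> jog_arm(commands=[[0, 0, 0, 0, 0, 0, 1], [0, 0, 0, 0, 0, 0, 1], [0, 0, 0, 0, 0, 0, 1], [0, 0, 0, 0, 0, 0, 1], [0, 0, 0, 0, 0, -0.1, 1], [0, 0, 0, 0, 0, -0.1, 1], [0, 0, 0, 0, 0, -0.1, 1]])

```text
clock: 33.22
position: [0.5558, 0.398, 0.1428]
tcp_rot: [[0.525, -0.851, -0.001], [-0.851, -0.525, -0.001], [-0.0, 0.002, -1.0]]
contact_force: [-0.2, 0.1, -1.2]
opening: 0.0133
```

```bash
python3 - <<'E'
from h import *
plan([.5565,.398,.142],4,1);s=state();print(s['contact_force'],s['wrist_torque'])
E
```

```text
t 33.22 p [0.5558 0.398  0.1428] yaw -58.3 open 0.0133 q [ 52.  25.  -4.  -0. -61. -20.] rows 10
[[0,-0.01,0.01,0,0,-0.109,1],[0,-0.01,0.01,0,0,-0.109,1],[0,-0.01,0.01,0,0,-0.109,1],[0.01,-0,0.01,0,0,-0.109,1],[0.01,-0,0.01,0,0,-0.109,1],[0.01,-0,0.01,0,0,-0.109,1],[0.01,-0,0.01,0,0,-0.109,1],[0.01,-0,0.01,0,0,-0.109,1],[0.01,-0,0.01,0,0,-0.109,1],[0.01,-0,0.01,0,0,-0.109,1]]
[-0.20561269  0.13974999 -1.24682229] [ 0.11287202 -0.02660094  0.02964626]
```

>>> jog_arm(commands=[[0, 0, 0, 0, 0, -0.108, 1], [0, 0, 0, 0, 0, -0.108, 1], [0, 0, 0, 0, 0, -0.108, 1], [0, 0, 0, 0, 0, -0.108, 1], [0, 0, 0, 0, 0, -0.108, 1], [0, 0, 0, 0, 0, -0.108, 1], [0, 0, 0, 0, 0, -0.108, 1], [0, 0, 0, 0, 0, -0.108, 1], [0, 0, 0, 0, 0, -0.108, 1], [0, 0, 0, 0, 0, 0, 1], [0, 0, 0, 0, 0, 0, 1]])

```text
clock: 34.13
position: [0.5563, 0.3988, 0.1428]
tcp_rot: [[1.0, 0.005, -0.0], [0.005, -1.0, 0.001], [-0.0, -0.001, -1.0]]
contact_force: [-0.8, 0.2, -1.7]
opening: 0.0136
```

```bash
python3 - <<'E'
from h import *
plan([.5565,.398,.142],4,1);s=state();print(s['contact_force'],s['wrist_torque'])
E
```

```text
t 34.13 p [0.5563 0.3988 0.1428] yaw 0.3 open 0.0136 q [ 52.  25.  -4.  -0. -61.  38.] rows 1
[[0.02,0.08,0.08,-0.001,0,-0.065,1]]
[-0.84433501  0.15631632 -1.74119787] [-0.11061064  0.0746299  -0.02193627]
```

>>> jog_arm(commands=[[0, 0, 0, 0, 0, -0.065, 1], [0, 0, 0, 0, 0, 0, 1], [0, 0, 0, 0, 0, 0, 1]])

```text
clock: 34.38
position: [0.5563, 0.3988, 0.1427]
tcp_rot: [[0.998, 0.058, -0.0], [0.058, -0.998, 0.002], [-0.0, -0.002, -1.0]]
contact_force: [-0.0, -0.4, -0.7]
opening: 0.014
```

```bash
python3 - <<'E'
from h import *
plan([.5565,.398,.142],4,1);s=state();print(s['contact_force'],s['wrist_torque'])
E
```

```text
t 34.38 p [0.5563 0.3988 0.1427] yaw 3.3 open 0.014 q [ 52.  25.  -4.  -0. -61.  42.] rows 1
[[0.02,0.08,0.07,-0.002,0,-0.012,1]]
[-0.04457052 -0.35233446 -0.70577709] [ 0.04313967  0.11935371 -0.59627476]
```

At the open stop (torque 0.6 N m). Back off slightly, release and lift.

>>> jog_arm(commands=[[0, 0, 0, 0, 0, 0.02, 1], [0, 0, 0, 0, 0, 0, 0.7], [0, 0, 0, 0, 0, 0, 0.5], [0, 0, 0, 0, 0, 0, 0.45], [0, 0, -1.5, 0, 0, 0, 0.45], [0, 0, -3, 0, 0, 0, 0.4], [0, 0, -3, 0, 0, 0, 0.2], [-2, 1, -2, 0, 0, 0, 0], [-3, 2, 0, 0, 0, 0, 0], [-3.5, 2.5, 0, 0, 0, 0, 0], [-3.5, 2.5, 0, 0, 0, 0, 0], [0, 0, 0, 0, 0, 0, 0]])

```text
clock: 35.38
position: [0.4365, 0.3123, 0.2397]
tcp_rot: [[1.0, 0.024, -0.001], [0.024, -1.0, -0.002], [-0.001, 0.002, -1.0]]
contact_force: [-0.6, -0.2, -0.2]
opening: 0.0817
```

```bash
python3 - <<'E'
from h import *
cal=calibration('wrist');im,d=grab_frame('wrist');save('w19',im)
knob(im,d,cal)
q=redpts(im,d,cal,(150,60,520,240));q=q[(q[:,2]>.08)&(q[:,2]<.12)]
print('handle',q.mean(0).round(4),q.min(0).round(4),q.max(0).round(4),len(q))
t=q[q[:,2]>.098];print(cv2.minAreaRect((t[:,:2]*1000).astype(np.float32)))
plan([.43,.279,.17],0,0)
E
```

```text
knob 555.2 398.9 44.9 14.2 ang 0.8 pca 178.7 [0.5534 0.3977 0.1646] 0.1659 1515
handle [0.4317 0.281  0.1053] [0.4216 0.258  0.0989] [0.44   0.3043 0.1088] 726
((430.5660400390625, 281.0936584472656), (18.26076316833496, 46.29545593261719), 0.9826777577400208)
t 35.43 p [0.4389 0.3146 0.2405] yaw 1.4 open 0.085 q [ 57.   7. -15.   0. -67.  35.] rows 3
[[-0.33,1.18,2.35,0,-0.001,0.008,0],[-0.32,1.18,2.35,0,-0.001,0.008,0],[-0.31,1.19,2.35,0,-0.001,0.008,0]]
```

View pics/w19.png

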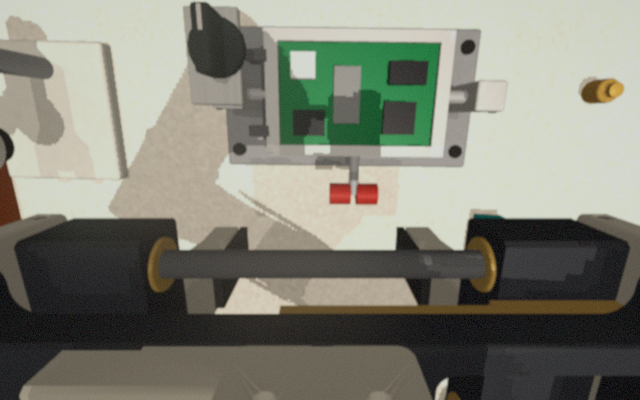

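>>> jog_arm(commands=[[-0.35, 1.2, 2.2, 0, 0, 0.008, 0], [-0.35, 1.2, 2.2, 0, 0, 0, 0], [-0.3, 0.9, 2, 0, 0, 0, 0], [0, 0, 0.3, 0, 0, 0, 0], [0, 0, 0, 0, 0, 0, 0.1]])

```text
clock: 35.85
position: [0.4317, 0.2831, 0.1759]
tcp_rot: [[1.0, 0.018, 0.009], [0.018, -1.0, 0.007], [0.009, -0.007, -1.0]]
contact_force: [0.8, -0.2, 0.9]
opening: 0.085
```

```bash
python3 - <<'E'
from h import *
plan([.431,.281,.13],1,0.1)
E
```

```text
t 35.85 p [0.4317 0.2831 0.1759] yaw 1.0 open 0.085 q [ 55.   8. -24.   0. -58.  36.] rows 2
[[-0.06,0.12,2.29,-0.003,-0.005,0,0.1],[-0.05,0.11,2.29,-0.003,-0.005,0,0.1]]
```

>>> jog_arm(commands=[[-0.1, 0.1, 2, -0.003, -0.005, 0, 0.1], [-0.1, 0.1, 2, -0.003, -0.005, 0, 0.1], [-0.05, 0, 0.8, 0, 0, 0, 0.1], [0, 0, 0, 0, 0, 0, 0.1]])

```text
clock: 36.18
position: [0.4339, 0.2862, 0.1311]
tcp_rot: [[1.0, 0.019, 0.005], [0.019, -1.0, 0.005], [0.005, -0.005, -1.0]]
contact_force: [0.4, -0.1, -0.2]
opening: 0.079
```

```bash
python3 - <<'E'
from h import *
plan([.431,.281,.083],1,0.1)
cal=calibration('wrist');im,d=grab_frame('wrist');save('w20',im)
E
```

```text
t 36.18 p [0.4339 0.2862 0.1311] yaw 1.1 open 0.079 q [ 55.  11. -27.   0. -52.  36.] rows 2
[[-0.16,0.27,2.4,-0.003,-0.003,0.001,0.1],[-0.16,0.26,2.41,-0.003,-0.003,0.001,0.1]]
```

View pics/w20.png

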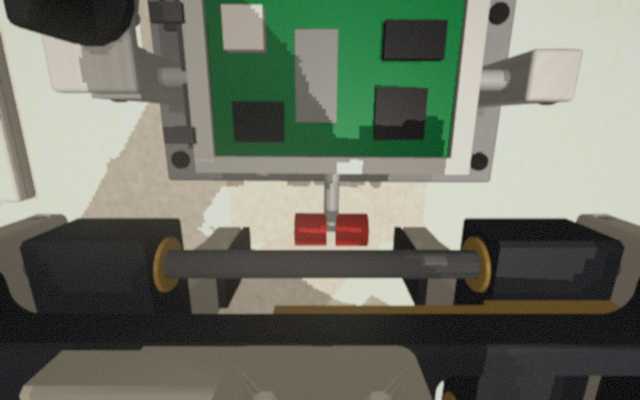

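>>> jog_arm(commands=[[-0.15, 0.5, 1, -0.003, -0.003, 0, 0.1], [-0.15, 0, 1.5, -0.002, -0.003, 0, 0.1], [0, 0, 1.5, 0, 0, 0, 0.1], [0, 0, 0.6, 0, 0, 0, 0.1], [0, 0, 0, 0, 0, 0, 0.1]])

```text
clock: 36.65
position: [0.4344, 0.2846, 0.0884]
tcp_rot: [[1.0, 0.02, 0.006], [0.02, -1.0, 0.006], [0.006, -0.006, -1.0]]
contact_force: [-0.5, 0.4, -0.4]
opening: 0.0792
```

```bash
python3 - <<'E'
from h import *
plan([.431,.281,.083],1,0.1)
E
```

```text
t 36.65 p [0.4344 0.2846 0.0884] yaw 1.2 open 0.0792 q [ 55.  14. -30.   0. -46.  36.] rows 1
[[-0.36,0.36,0.54,-0.006,-0.006,0.003,0.1]]
```

>>> jog_arm(commands=[[-0.35, 0.35, 0.5, -0.006, -0.006, 0.003, 0.2], [0, 0, 0, 0, 0, 0, 0.3], [0, 0, 0, 0, 0, 0, 0.3], [0, 0, 0, 0, 0, 0, 0.3]])

```text
clock: 36.98
position: [0.4316, 0.2815, 0.085]
tcp_rot: [[1.0, 0.018, 0.001], [0.018, -1.0, 0.001], [0.001, -0.001, -1.0]]
contact_force: [0.2, 0.4, 0.1]
opening: 0.0624
```

```bash
python3 - <<'E'
from h import *
plan([.431,.281,.083],1,0.1)
E
```

```text
t 36.98 p [0.4316 0.2815 0.085 ] yaw 1.0 open 0.0624 q [ 55.  14. -30.   0. -46.  36.] rows 1
[[-0.06,0.05,0.2,-0.001,-0.001,0,0.1]]
```

>>> jog_arm(commands=[[-0.05, 0.05, 0.15, 0, 0, 0, 0.6], [0, 0, 0, 0, 0, 0, 1], [0, 0, 0, 0, 0, 0, 1], [0, 0, 0, 0, 0, 0, 1]], squeeze=25)

```text
clock: 37.32
position: [0.4316, 0.2802, 0.0846]
tcp_rot: [[1.0, 0.018, 0.002], [0.018, -1.0, 0.0], [0.002, -0.0, -1.0]]
contact_force: [0.1, 1.9, -1.8]
opening: 0.0475
```

```bash
cat >> h.py <<'E'
def arc(th,z0,x0,y0=None,zax=.095,n=4,r=.095,xax=.526):
    """angles list to go through; z0: TCP minus handle z offset; x0 TCP minus handle x offset"""
    s=state();p=np.array(s['position']);R=np.array(s['tcp_rot'])
    hx,hz=p[0]-x0-xax,p[2]-z0-zax; t=np.arctan2(hz,-hx)
    print('t',round(s['clock'],2),'p',p.round(4),'theta',t.round(3),'rad',np.hypot(hx,hz).round(4),'F',s['contact_force'].round(1),'open',round(s['opening'],4))
    prev=p; rows=[]
    for a in np.linspace(t,min(th,np.pi),n+1)[1:]:
        q=np.array([xax-r*np.cos(a)+x0,p[1] if y0 is None else y0,zax+r*np.sin(a)+z0])
        rows.append((R.T@(q-prev)*100).round(2)); prev=q
    print([list(map(float,r)) for r in rows])
E
python3 - <<'E'
from h import *
s=state();p=s['position'];arc(.8,p[2]-.095,p[0]-.431)
E
```

```text
t 37.32 p [0.4316 0.2802 0.0846] theta 0.0 rad 0.095 F [ 0.1  1.9 -1.8] open 0.0475
[[0.19, 0.0, -1.89], [0.56, 0.01, -1.81], [0.91, 0.02, -1.66], [1.22, 0.02, -1.45]]
```

>>> jog_arm(commands=[[0.2, 0, -1.9, 0, 0, 0, 1], [0.55, 0, -1.8, 0, 0, 0, 1], [0.9, 0, -1.65, 0, 0, 0, 1], [1.2, 0, -1.45, 0, 0, 0, 1]])

```text
clock: 37.65
position: [0.46, 0.2806, 0.1522]
tcp_rot: [[1.0, 0.02, 0.002], [0.02, -1.0, -0.001], [0.002, 0.001, -1.0]]
contact_force: [16.5, -1.3, -19.9]
opening: 0.0479
```

```bash
python3 - <<'E'
from h import *
arc(1.5,-.0104,.0006,.2805)
E
```

```text
t 37.65 p [0.46   0.2806 0.1522] theta 0.792 rad 0.0949 F [ 16.5  -1.3 -19.9] open 0.0479
[[1.29, 0.04, -1.07], [1.46, 0.03, -0.82], [1.58, 0.03, -0.55], [1.66, 0.03, -0.26]]
```

>>> jog_arm(commands=[[1.35, 0, -0.85, 0, 0, 0, 1], [1.45, 0, -0.75, 0, 0, 0, 1], [1.55, 0, -0.45, 0, 0, 0, 1]])

```text
clock: 37.9
position: [0.5035, 0.2811, 0.1761]
tcp_rot: [[1.0, 0.021, 0.001], [0.021, -1.0, 0.0], [0.001, -0.0, -1.0]]
contact_force: [0.2, 0.8, -8.4]
opening: 0.0477
```

```bash
python3 - <<'E'
from h import *
arc(2.1,-.0104,.0006,.2805)
im,d=grab_frame('scene');save('s3',cv2.resize(im[110:250,360:520],(800,700),interpolation=cv2.INTER_CUBIC)[:600])
E
```

```text
t 37.9 p [0.5035 0.2811 0.1761] theta 1.323 rad 0.0944 F [ 0.2  0.8 -8.4] open 0.0477
[[1.81, 0.1, -0.33], [1.84, 0.04, 0.08], [1.79, 0.04, 0.44], [1.67, 0.03, 0.77]]
```

View pics/s3.png

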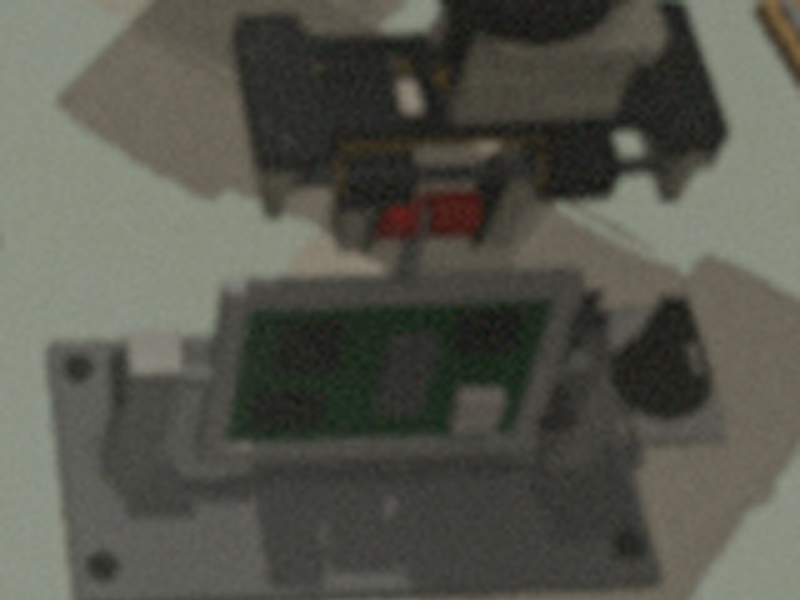

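The board comes up with the handle between the fingers (at 430,215). Continuing the arc.

>>> jog_arm(commands=[[1.8, 0.05, -0.2, 0, 0, 0, 1], [1.8, 0.05, 0.1, 0, 0, 0, 1], [1.75, 0, 0.5, 0, 0, 0, 1]])

```text
clock: 38.2
position: [0.5586, 0.2818, 0.1733]
tcp_rot: [[1.0, 0.021, -0.0], [0.021, -1.0, 0.002], [0.0, -0.002, -1.0]]
contact_force: [-1.4, -0.9, -1.5]
opening: 0.0481
```

```bash
python3 - <<'E'
from h import *
arc(2.4,-.0104,.0006,.2805,r=.0945,n=3)
E
```

```text
t 38.2 p [0.5586 0.2818 0.1733] theta 1.917 rad 0.0943 F [-1.4 -0.9 -1.5] open 0.0481
[[1.39, 0.17, 0.61], [1.26, 0.03, 0.84], [1.11, 0.03, 1.03]]
```

>>> jog_arm(commands=[[1.4, 0.1, 0.6, 0, 0, 0, 1], [1.25, 0.05, 0.85, 0, 0, 0, 1], [1.1, 0, 1.05, 0, 0, 0, 1]])

```text
clock: 38.45
position: [0.5978, 0.2823, 0.1467]
tcp_rot: [[1.0, 0.021, -0.001], [0.021, -1.0, 0.004], [-0.001, -0.004, -1.0]]
contact_force: [-3.4, -0.9, -0.6]
opening: 0.0478
```

```bash
python3 - <<'E'
from h import *
arc(2.85,-.0104,.0006,.2805,r=.0945,n=3)
E
```

```text
t 38.45 p [0.5978 0.2823 0.1467] theta 2.424 rad 0.0945 F [-3.4 -0.9 -0.6] open 0.0478
[[0.81, 0.2, 1.07], [0.65, 0.02, 1.17], [0.48, 0.01, 1.25]]
```

>>> jog_arm(commands=[[0.8, 0.1, 1.05, 0, 0, 0, 1], [0.65, 0.05, 1.15, 0, 0, 0, 1], [0.5, 0, 1.25, 0, 0, 0, 1]])

```text
clock: 38.7
position: [0.6182, 0.2825, 0.1088]
tcp_rot: [[1.0, 0.02, -0.003], [0.02, -1.0, 0.005], [-0.003, -0.005, -1.0]]
contact_force: [-6.3, 2.8, 0.6]
opening: 0.0475
```

```bash
python3 - <<'E'
from h import *
arc(3.14,-.0104,.0006,.2805,r=.0945,n=3)
E
```

```text
t 38.7 p [0.6182 0.2825 0.1088] theta 2.883 rad 0.0948 F [-6.3  2.8  0.6] open 0.0475
[[0.14, 0.21, 0.8], [0.11, 0.01, 0.8], [0.04, 0.0, 0.81]]
```

>>> jog_arm(commands=[[0.1, 0.05, 0.8, 0, 0, 0, 1], [0.05, 0.05, 0.8, 0, 0, 0, 1], [0, 0, 0.6, 0, 0, 0, 1]])

```text
clock: 38.95
position: [0.6215, 0.2826, 0.0834]
tcp_rot: [[1.0, 0.021, -0.001], [0.021, -1.0, 0.006], [-0.001, -0.006, -1.0]]
contact_force: [-4.4, -0.2, 19.8]
opening: 0.048
```

```bash
python3 - <<'E'
from h import *
arc(3.14,-.0104,.0006,.2805,r=.0945,n=3)
E
```

```text
t 38.95 p [0.6215 0.2826 0.0834] theta -3.129 rad 0.095 F [-4.4 -0.2 19.8] open 0.048
[[-14.28, -0.05, 8.04], [0.08, -0.09, -16.34], [14.15, 0.34, 8.17]]
```

At its stop (20 N up on the tool). Ease off, open and go up.

>>> jog_arm(commands=[[0, 0, -0.05, 0, 0, 0, 1], [0, 0, 0, 0, 0, 0, 0.4], [0, 0, 0, 0, 0, 0, 0.25], [0, 0, 0, 0, 0, 0, 0.25], [0, 0, -1.5, 0, 0, 0, 0.25], [0, 0, -3, 0, 0, 0, 0.25], [0, 0, -3, 0, 0, 0, 0.25], [0, 0, -3, 0, 0, 0, 0.3], [-2, -1, -2, 0, 0, 0, 0.3], [-2, -2.5, 0, 0, 0, 0, 0.4], [-2.5, -3, 0, 0, 0, 0, 0.45], [0, 0, 0, 0, 0, 0, 0.45]])

```text
clock: 39.95
position: [0.5526, 0.3416, 0.2148]
tcp_rot: [[1.0, 0.015, -0.003], [0.015, -1.0, 0.002], [-0.003, -0.002, -1.0]]
contact_force: [0.3, -0.6, 0.9]
opening: 0.0497
```

```bash
python3 - <<'E'
from h import *
cal=calibration('wrist');im,d=grab_frame('wrist');save('w21',im)
q=redpts(im,d,cal,(0,0,640,240));q=q[(q[:,2]>.05)&(q[:,2]<.15)];print('handle',q.mean(0),len(q)) if len(q) else 0
knob(im,d,cal)
cal=calibration('scene');im,d=grab_frame('scene');save('s4',cv2.resize(im[110:250,360:520],(700,612),interpolation=cv2.INTER_CUBIC)[:600])
P=pts(cal,d)
plan([.5565,.3985,.2],2,.45)
E
```

```text
handle [0.61979036 0.28439225 0.10445313] 1173
knob 557.9 399.2 42.5 14.5 ang 1.4 pca 178.7 [0.5594 0.3984 0.1646] 0.1658 1074
t 40.05 p [0.5544 0.3389 0.214 ] yaw 0.8 open 0.0487 q [ 49.  19.  -4.  -0. -68.  42.] rows 2
[[0.15,-2.98,0.7,0,0.002,-0.01,0.45],[0.18,-2.98,0.7,0,0.002,-0.01,0.45]]
```

View pics/w21.png

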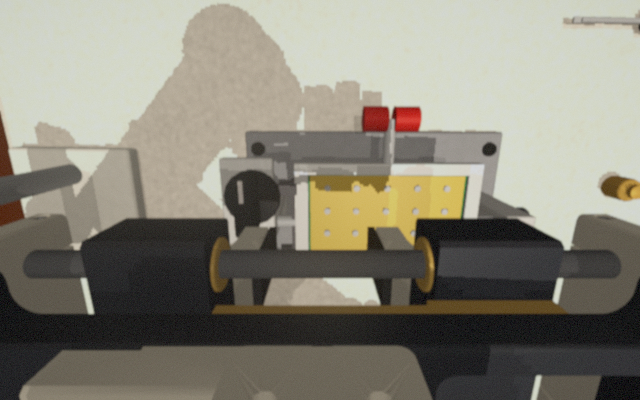

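View pics/s4.png

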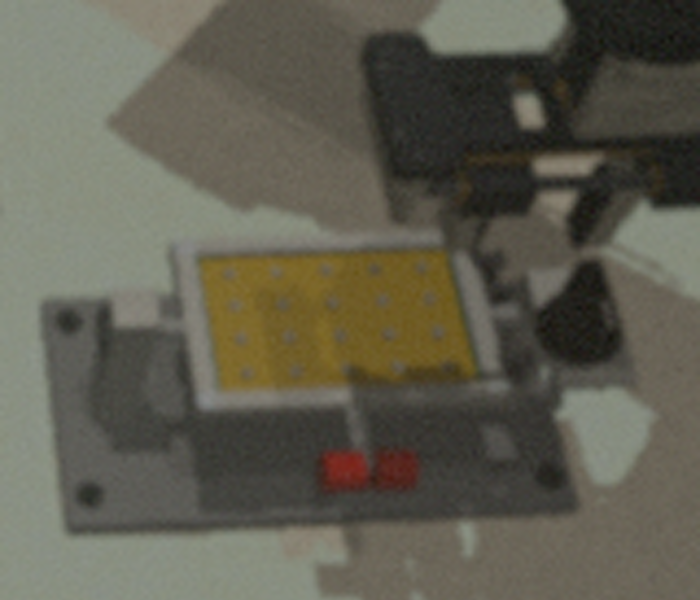

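Yellow side up, handle level on the far side (391,119). Now lock it.

>>> jog_arm(commands=[[0.15, -2.9, 0.5, 0, 0, -0.01, 0.45], [0.15, -2.9, 0.5, 0, 0, -0.01, 0.45], [0, 0, 0, 0, 0, 0, 0.45], [0, 0, 0, 0, 0, 0, 0.45]])

```text
clock: 40.38
position: [0.5576, 0.3954, 0.2038]
tcp_rot: [[0.999, 0.032, -0.004], [0.032, -0.999, -0.001], [-0.004, 0.001, -1.0]]
contact_force: [0.1, 0.5, 0.2]
opening: 0.0482
```

```bash
python3 - <<'E'
from h import *
plan([.5565,.3985,.172],2,.45)
E
```

```text
t 40.38 p [0.5576 0.3954 0.2038] yaw 1.9 open 0.0482 q [ 52.  22.   0.  -0. -68.  40.] rows 1
[[-0.09,-0.32,3.18,0.001,0.004,-0.002,0.45]]
```

>>> jog_arm(commands=[[-0.1, -0.35, 1.5, 0, 0.004, 0, 0.45], [0, 0, 1.2, 0, 0, 0, 0.45], [0, 0, 0.4, 0, 0, 0, 0.45], [0, 0, 0, 0, 0, 0, 0.45]])

```text
clock: 40.72
position: [0.5581, 0.3951, 0.1702]
tcp_rot: [[1.0, 0.029, -0.001], [0.029, -1.0, -0.003], [-0.001, 0.003, -1.0]]
contact_force: [-0.6, -0.1, 0.4]
opening: 0.0485
```

```bash
python3 - <<'E'
from h import *
plan([.5565,.3985,.143],2,.45)
E
```

```text
t 40.72 p [0.5581 0.3951 0.1702] yaw 1.7 open 0.0485 q [ 52.  24.  -2.   0. -64.  40.] rows 1
[[-0.15,-0.36,2.72,0.003,0.001,-0.006,0.45]]
```

>>> jog_arm(commands=[[-0.15, -0.4, 0.5, 0.003, 0, -0.006, 0.45], [0, 0, 1, 0, 0, 0, 0.45], [0, 0, 0.8, 0, 0, 0, 0.45], [0, 0, 0.2, 0, 0, 0, 0.45]])

```text
clock: 41.05
position: [0.5575, 0.3978, 0.1445]
tcp_rot: [[0.999, 0.034, -0.0], [0.034, -0.999, 0.001], [-0.0, -0.001, -1.0]]
contact_force: [0.2, -0.4, -0.4]
opening: 0.0481
```

```bash
python3 - <<'E'
from h import *
plan([.5565,.3985,.143],2,.45)
E
```

```text
t 41.05 p [0.5575 0.3978 0.1445] yaw 2.0 open 0.0481 q [ 52.  25.  -4.  -0. -61.  40.] rows 1
[[-0.1,-0.07,0.15,-0.001,0,-0.001,0.45]]
```

>>> jog_arm(commands=[[-0.1, -0.05, 0.1, 0, 0, 0, 0.7], [0, 0, 0, 0, 0, 0, 1], [0, 0, 0, 0, 0, 0, 1], [0, 0, 0, 0, 0, 0, 1], [0, 0, 0, 0, 0, 0, 1], [0, 0, 0, 0, 0, 0, 1], [0, 0, 0, 0, 0, 0.1, 1], [0, 0, 0, 0, 0, 0.1, 1], [0, 0, 0, 0, 0, 0.1, 1]], squeeze=30)

```text
clock: 41.8
position: [0.5564, 0.3984, 0.1433]
tcp_rot: [[0.963, -0.27, -0.0], [-0.27, -0.963, 0.001], [-0.0, -0.001, -1.0]]
contact_force: [-0.4, -0.2, -1.8]
opening: 0.0135
```

>>> jog_arm(commands=[[0, 0, 0, 0, 0, 0.108, 1], [0, 0, 0, 0, 0, 0.108, 1], [0, 0, 0, 0, 0, 0.108, 1], [0, 0, 0, 0, 0, 0.108, 1], [0, 0, 0, 0, 0, 0.108, 1], [0, 0, 0, 0, 0, 0.108, 1], [0, 0, 0, 0, 0, 0.108, 1], [0, 0, 0, 0, 0, 0.108, 1], [0, 0, 0, 0, 0, 0.108, 1], [0, 0, 0, 0, 0, 0, 1]])

```text
clock: 42.63
position: [0.5556, 0.3977, 0.1433]
tcp_rot: [[0.268, -0.963, -0.001], [-0.963, -0.268, -0.0], [-0.0, 0.001, -1.0]]
contact_force: [0.2, -0.1, -1.9]
opening: 0.0137
```

```bash
python3 - <<'E'
from h import *
plan([.5565,.3985,.143],-78,1);s=state();print(s['contact_force'],s['wrist_torque'])
E
```

```text
t 42.63 p [0.5556 0.3977 0.1433] yaw -74.5 open 0.0137 q [ 52.  25.  -4.  -0. -61. -36.] rows 1
[[-0.06,-0.11,0.03,0.001,-0,0.062,1]]
[ 0.15190836 -0.11332596 -1.94127519] [ 0.14867372 -0.28963595  0.00883001]
```

Turning gently into the clockwise stop.

>>> jog_arm(commands=[[0, 0, 0, 0, 0, 0.05, 1], [0, 0, 0, 0, 0, 0.03, 1], [0, 0, 0, 0, 0, 0.03, 1]])

```text
clock: 42.88
position: [0.5555, 0.3976, 0.1433]
tcp_rot: [[0.168, -0.986, -0.002], [-0.986, -0.168, -0.001], [0.0, 0.002, -1.0]]
contact_force: [-0.5, -0.2, -2.4]
opening: 0.014
```

```bash
python3 - <<'E'
from h import *
plan([.5565,.3985,.143],-78,1);s=state();print(s['contact_force'],s['wrist_torque'])
E
```

```text
t 42.88 p [0.5555 0.3976 0.1433] yaw -80.3 open 0.014 q [ 52.  25.  -4.  -0. -61. -42.] rows 1
[[-0.07,-0.11,0.03,0.002,-0,-0.041,1]]
[-0.49330188 -0.2492926  -2.44289585] [ 0.0368712  -0.18943929  0.64061411]
```

>>> jog_arm(commands=[[0, 0, 0, 0, 0, 0, 0.8], [0, 0, 0, 0, 0, 0, 0.5], [0, 0, 0, 0, 0, 0, 0.4], [0, 0, 0, 0, 0, 0, 0.4], [0, 0, -1.5, 0, 0, 0, 0.4], [0, 0, -3, 0, 0, 0, 0.3], [0, 0, -3, 0, 0, 0, 0.2], [0, 0, -3, 0, 0, 0, 0], [0, 0, 0, 0, 0, 0, 0]])

```text
clock: 43.63
position: [0.5551, 0.3966, 0.2509]
tcp_rot: [[0.185, -0.983, -0.004], [-0.983, -0.185, -0.004], [0.003, 0.005, -1.0]]
contact_force: [0.4, 0.5, 1.6]
opening: 0.0652
```

```bash
python3 - <<'E'
from h import *
cal=calibration('wrist');im,d=grab_frame('wrist');save('w22',im)
knob(im,d,cal)
plan([.36,.3,.27],-60,0)
E
```

```text
knob 556.7 398.2 43.2 13.3 ang -79.1 pca 101.2 [0.5563 0.3989 0.1649] 0.166 704
t 43.68 p [0.5542 0.3964 0.2481] yaw -79.4 open 0.0693 q [ 52.  21.   4.  -0. -74. -41.] rows 6
[[0.98,3.48,-0.33,0.001,-0,-0.056,0],[0.79,3.53,-0.34,0.001,-0,-0.056,0],[0.59,3.57,-0.35,0.001,-0,-0.056,0],[0.38,3.59,-0.35,0.001,-0,-0.056,0],[0.18,3.61,-0.36,0.001,-0,-0.056,0],[-0.02,3.61,-0.36,0.001,-0,-0.056,0]]
```

>>> jog_arm(commands=[[1, 3.4, -0.3, 0, 0, -0.05, 0], [0.8, 3.5, -0.3, 0, 0, -0.05, 0], [0.6, 3.5, -0.3, 0, 0, -0.05, 0], [0.4, 3.5, -0.3, 0, 0, -0.05, 0], [0.2, 3.5, -0.3, 0, 0, -0.05, 0], [0, 0, 0, 0, 0, 0, 0]])

```text
clock: 44.18
position: [0.3899, 0.3133, 0.2576]
tcp_rot: [[0.436, -0.9, -0.013], [-0.9, -0.435, -0.011], [0.005, 0.017, -1.0]]
contact_force: [-0.2, -1.4, -0.8]
opening: 0.0873
```

```bash
python3 - <<'E'
from h import *
for n,box,rb in [('top',(385,175,495,280),(385,175,495,280)),('scene',(140,150,265,270),(140,150,265,270))]:
    cal=calibration(n);im,d=grab_frame(n);save(n+'9',im)
    print(n,[ [np.round(x,3) for x in o[1:]] for o in modules(im,d,cal) if o[4]<80])
    p,r,N=tray(im,d,cal,box);print('tray',p.round(3),np.degrees(p[2]).round(1)%72,r.round(4))
    q=redpts(im,d,cal,rb);print('pointer',len(q),np.degrees(np.arctan2(*(q.mean(0)[:2]-HUB)[::-1])).round(1) if len(q) else None)
    knob(im,d,cal)
    if n=='top': save('ct9',cv2.resize(im[165:275,380:500],(480,440),interpolation=cv2.INTER_CUBIC))
E
```

```text
top [[np.float64(0.604), np.float64(-0.343), np.float64(0.083), np.float64(64.34), np.float64(37.873), np.float64(-28.662)], [np.float64(0.595), np.float64(-0.25), np.float64(0.082), np.float64(61.968), np.float64(37.398), np.float64(41.647)], [np.float64(0.518), np.float64(-0.382), np.float64(0.082), np.float64(63.597), np.float64(35.344), np.float64(77.739)], [np.float64(0.502), np.float64(-0.23), np.float64(0.083), np.float64(62.901), np.float64(35.906), np.float64(-65.513)]]
tray [ 0.535 -0.306  0.731] 41.9 0.0009
pointer 21 79.2
knob 553.5 397.5 41.4 14.2 ang -76.9 pca 102.8 [0.5534 0.3987 0.1663] 0.1687 76
scene [[np.float64(0.061), np.float64(0.038), np.float64(0.181), np.float64(40.178), np.float64(4.413), np.float64(-38.424)], [np.float64(0.431), np.float64(0.741), np.float64(0.112), np.float64(44.012), np.float64(22.758), np.float64(2.312)], [np.float64(0.508), np.float64(-0.229), np.float64(0.079), np.float64(60.308), np.float64(38.583), np.float64(-67.108)], [np.float64(0.6), np.float64(-0.251), np.float64(0.08), np.float64(63.566), np.float64(36.604), np.float64(41.371)], [np.float64(0.62), np.float64(0.281), np.float64(0.106), np.float64(42.425), np.float64(20.434), np.float64(85.382)], [np.float64(0.745), np.float64(-0.718), np.float64(0.034), np.float64(39.975), np.float64(5.194), np.float64(1.463)]]
tray [ 0.537 -0.304  0.728] 41.7 0.001
pointer 19 78.2
knob 557.6 399.0 45.3 16.2 ang -81.5 pca 102.9 [0.5581 0.3992 0.1644] 0.1662 154
```

View pics/top9.png

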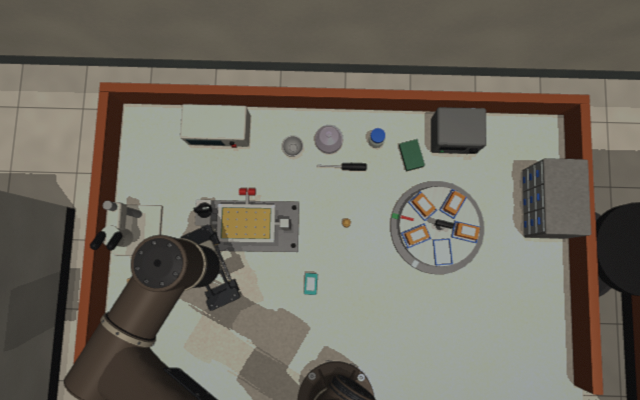

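View pics/scene9.png

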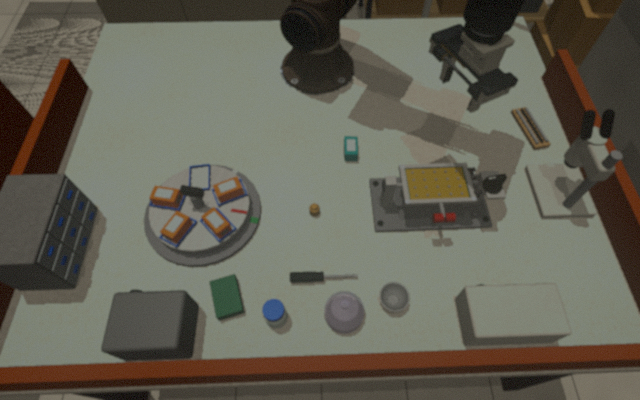

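View pics/ct9.png

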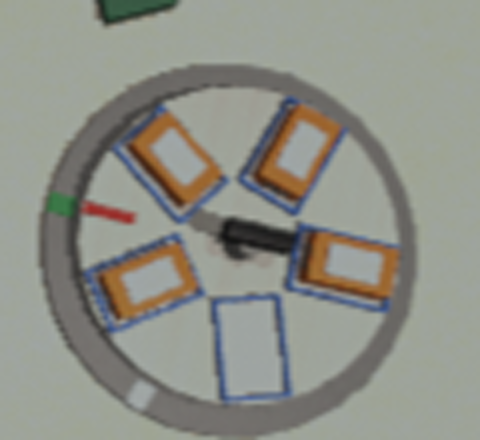

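All checks agree, so I'll hand in.

```bash
python3 - <<'E'
from h import *
print(state()['clock']);print(close_job())
E
```

```text
44.2833
the job is handed in; nothing more can be done
None
```

The bench is set up as asked, and the job was handed in at 44 s of the 210 s limit. No verdict is reported.

- **Modules:** All four orange modules lie flat in a nest each, one nest left empty. Their tops read 79–83 mm, against 79 mm expected. I left the turquoise look-alike alone.
- **Tray:** I turned it one click clockwise, and the red pointer stands at the green mark. The nest fit gives about 71° of turn and the pointer pixels about 70.5°, against 72° nominal. That is a shortfall of about 1–1.5°, part of it measuring error.
- **Rework frame:** I undid the knob to its open stop and swung the board over to its stop. The yellow side is now up and the handle is level on the far side. I then turned the knob clockwise until it met the stop at about 0.64 N m. Its final bar angle is −79° in the wrist view, compared with −76° when locked at the start. The top and scene views read −77° and −81°.
- **Other objects:** The weight, driver, jar, dome, dish and green block look unmoved in the final pictures. The arm is clear of everything.

Two forces were higher than usual but within limits. One module touched the nest floor at about 10 N before release. The handle pulled with up to about 26 N during the swing, and I corrected for it. No check failed.

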